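# Rank five shower jets against the stop of a collating tray with a straightedge

### The job

Take the aluminium straightedge by its grip from the rubber mat, set it in the open side of the tray behind the five loose chrome jets, sweep all five together as one rank up to the stop and press them home with a steady push of about 12 N for half a second, squarely enough that all five bear on the stop at once and sit flush; never load the stop with more than 16 N, it marks the chrome. Then set the straightedge down, without dropping it, flat in the middle of its mat and along it, as it was. Keep the jets flat on the tray, push them only with the straightedge and not with the fingers, and leave everything else where it is.

Things in the scene. Friction and masses are not known exactly. Their poses are not given: they have to be found in the camera images.
- tray: Fixed sheet-metal tray, open towards the robot. Floor 4 mm thick, level (carry the straightedge 2 to 3 mm clear of it: under push its leading edge dips and drags), 300 mm wide inside between side walls 28 mm high, 4 mm thick. Origin on the bench under the tray; +x runs from the open front (floor's edge at x = -110 mm) to the stop (front face at x = +110 mm), y across, z up.
- stop: The tray's end stop: rigid aluminium bar 298 mm long (y), 20 mm thick, 26 mm high, bolted on the tray floor at its far end. Origin at the foot of the middle of its front face, at floor level (4 mm above the bench); the face is the plane x = 0, the jets lie on its -x side; axes as the tray's. It does not give, so the push rises within a millimetre or two of arm travel once the rank touches it: feel for it.
- mat: Thin black rubber mat fixed to the bench, 290 x 90 mm, 3 mm thick, beside the tray: the straightedge's place. Origin at the centre of its underside, x along its length.
- straightedge: Aluminium straightedge, 400 g, standing on its flat base on the mat. Base 260 mm long (x), 60 wide (y), 8 high; either long edge (y = +30 or -30) may push. On it a web 5 mm thick up to z = 24 over the full length and, in the middle, a black grip 110 long (x), 14 thick (y), z = 8 to 50, to pinch across y from above. Origin at the centre of the underside.
- jet1: Loose chromed shower body jet, face down on the tray floor: square face plate 38 x 38 x 9 mm, on it a threaded brass inlet 21 mm across up to 36 mm height; 40 to 80 g, friction about 0.6, so the five together drag with 1 to 2.5 N. Origin at the centre of the plate's underside, axes along its sides. Five alike, strewn side by side about 48 mm apart, centres 75 to 120 mm before the stop.
- jet2: Another body jet, the same as jet1.
- jet3: Another body jet, the same as jet1.
- jet4: Another body jet, the same as jet1.
- jet5: Another body jet, the same as jet1.
- long_carton: Bystander, to be left alone: plain brown carton, 240 x 80 x 50 mm. Origin at the centre of its underside.
- mixer_knob: Bystander, to be left alone: matt black round tap knob, 52 mm across, 38 mm tall, with a short side pin. Origin at the centre of its underside.
- cleaner: Bystander, to be left alone: white bottle, 60 mm across, 160 mm tall, blue cap. Origin at the centre of its underside.
- union_nut: Bystander, to be left alone: brass hexagon nut, 33 across corners, 17.5 mm tall. Origin at the centre of its underside.
- blue_cap: Bystander, to be left alone: blue plastic cap, 40 across, 14 mm tall. Origin at the centre of its underside.
- z_bracket: Bystander, to be left alone: bent steel Z bracket, 60 wide, 58 mm tall. Origin at the centre of its underside.
- small_carton: Bystander, to be left alone: small open cardboard box, 70 x 110 x 50 mm. Origin at the centre of its underside.
- wrench: Bystander, to be left alone: steel wrench, 180 mm long. Origin at the centre of its underside (wrench: at the foot of the middle).
There are look-alikes about, which are no part of the job. What is shaped like the jet1 but pink is not meant. Leave any green look-alike of the jet2 alone.

How it is judged:
By the outcome, as a careful person would: the job done as asked, in the order asked, and still so for the second after the job is handed in, with the robot touching nothing.
It also fails if it takes over 72 s, if anything falls off the work surface, if the arm or the gripper's body presses on something with over 40 N, if the wrist force passes 120 N, or if a joint passes its speed limit or range.

### The arm

A 6-joint arm with a two-finger parallel gripper is mounted at the origin on the work surface. World frame = base frame: x ahead of the robot, y to its left, z up, the work surface at z = 0. Lengths are in m, angles in rad, forces in N, time in s.
With the tool pointing down it reaches from about 0.25 to 0.725 m from the base axis. Payload 4 kg.
Tool frame: the origin (TCP) lies on the front face of the gripper's body, between the roots of the fingers; the fingertips stand bot.tcp_to_tips ahead of it and the grasp point (between the pads) lies 54 mm ahead of it (bot.tcp_to_tips is the distance from the TCP to the fingertips, in m); z points along the fingers, y is the direction in which the jaws open and shut (so a half turn about z gives the same grasp; the last joint's range is limited). The gripper opens to 85 mm and grips with 20 to 120 N. Pads are 22 mm wide; open, the fingers measure 114 mm over their backs; the gripper's body (76 mm by 85 mm) begins 54 mm behind the grasp point. The pads swing forward as they close: fully open they stand 13 mm farther back than shut.
Start: joints at [1.152, 0.241, 0.005, 1.335, 0, 1.571], TCP at [0.203, 0.457, 0.304] pointing down, gripper open.
Joint ranges: [-2.72, 2.72], [-1.05, 1.87], [-1.09, 1.28], [-1.99, 2.15], [-1.42, 1.44], [-3.14, 3.14]. Speed limits (rad/s): [2.79, 2.79, 3.14, 3.14, 3.14, 3.14].

### API

Orientations are given as [roll, pitch, yaw] about the fixed x, y, z axes, in that order (R = Rz(yaw) Ry(pitch) Rx(roll)).
In Python, from bench import bot gives the robot as it stands.
- The arm moves only by the shell command python3 -m inch 'ROWS' [FORCE]. ROWS is JSON, a list that holds one entry, the list of rows, each a list of 5 numbers: the shift along the tool's x, y, z in mm, then the turn about the tool's z in rad, then the opening, from -1 (shut) to 1 (fully open), so that 0 is half open. A call has 1 to 20 rows; each row shifts and turns the pose as measured when the row begins, along the tool's axes as they then stand; what a row does not reach is not made up. A row lasts 1/12 s, in which the tool goes at most 41.7 mm and 7.16 degrees, less where a joint would pass 70% of its speed; a pose out of reach is approached as far as the arm can. A call with a gripper value outside its range is refused whole. The fingers move at their own pace and stop on an object; FORCE is the grip in N (left out, the last holds). Time passes only in rows, so rows that do not move let the fingers close. It gives the time, the measured TCP pose, the force and the opening at its end, in the units of the state.
- bot.sense(): the state, without advancing time (a new reading comes with each control period).
- bot.capture(name): name is "scene" or "side" or "wrist"; returns (picture, depth): 384x512x3 uint8, red, green, blue; 384x512 float32, m along the optical axis (not along the pixel's ray), 0 where there is no reading.
- bot.camera_model(name): a dict with "mtx" (3x3 intrinsics, pixels), "rvec" (rotation vector, rad) and "tvec" (3), from world to camera coordinates, as OpenCV has them. Camera axes: x right, y down, z forward; pixel columns grow to the right and rows downward; lengths in m; the calibration is good to about 2 mm. The wrist camera is an equidistant fisheye: a pixel r from the principal point sees the ray r / f radians off the axis. A picture is of the moment at which its call begins: read the wrist's pose just before it. camera_model takes no time and is no camera call; for the wrist camera it gives the pose at the moment of the call.
- bot.finish_job(): hands the job in, once; it reports no verdict.
The state is a dict: "time_s": time; "qpos": joint angles; "joint_vel": joint speeds; "joint_torque": joint torques, N m; "ee_pos": TCP position; "orientation": TCP orientation; "wrist_force": force on the tool from outside, world axes, zero at the start; "wrist_torque": the same for the moment, N m; "width": finger opening in m.
Only numpy, scipy, OpenCV 4.12 (cv2) and the standard library are available. Lean on these libraries where they do the work, as an engineer would, in place of code of your own. Each camera call takes 0.05 s, during which the arm holds its last target. There are 200 camera calls.

## Working session

There is one attempt and no reset: what is moved stays moved. The work goes in short steps, Python scripts to look and compute and a shell command to move; the robot and the scene stay as the last step left them, time stands still between calls to the robot, and variables do not carry over. Pictures are saved under pics/ and viewed, about 8 in all and at most 12, crops included, and the job is handed in when it is done.

```bash
ls; mkdir -p pics; cat > h.py <<'E'
import numpy as np, cv2
from bench import bot
def cam(n):
    m=bot.camera_model(n); R,_=cv2.Rodrigues(np.array(m["rvec"],float)); return np.array(m["mtx"]),R,np.array(m["tvec"],float).ravel()
def ray(n,u,v,c=None):
    K,R,t=c or cam(n); x=(u-K[0,2])/K[0,0]; y=(v-K[1,2])/K[1,1]
    if n=="wrist":
        r=np.hypot(x,y); d=np.array([x/r*np.sin(r),y/r*np.sin(r),np.cos(r)]) if r>0 else np.array([0,0,1.])
    else: d=np.array([x,y,1.])
    return -R.T@t, R.T@d
def atz(n,u,v,z,c=None):
    o,d=ray(n,u,v,c); return o+d*(z-o[2])/d[2]
def tri(l): # list of (o,d)
    A=0;b=0
    for o,d in l:
        d=d/np.linalg.norm(d);P=np.eye(3)-np.outer(d,d);A=A+P;b=b+P@o
    return np.linalg.solve(A,b)
def dep(n,u,v,D,c=None):
    o,d=ray(n,u,v,c); K,R,t=c or cam(n); dz=(R@d)[2]; return o+d*D[int(v),int(u)]/dz
E
python3 - <<'E'
from h import *
s=bot.sense(); print({k:np.round(v,3) for k,v in s.items()},bot.tcp_to_tips)
for n in("scene","side"):
    p,d=bot.capture(n); np.save(f"pics/{n}_d.npy",d); cv2.imwrite(f"pics/{n}0.png",p[...,::-1]); print(n,[np.round(x,3).tolist() for x in cam(n)])
c=cam("wrist");p,d=bot.capture("wrist");cv2.imwrite("pics/wrist0.png",p[...,::-1]);np.save("pics/wrist_d.npy",d);print([np.round(x,3).tolist() for x in c])
E
```

```text
pics
{'time_s': np.float64(0.0), 'qpos': array([1.152, 0.241, 0.004, 1.335, 0.   , 1.571]), 'joint_vel': array([ 0.001, -0.001, -0.   ,  0.001,  0.002, -0.   ]), 'joint_torque': array([-0.0000e+00, -3.7232e+01,  2.5241e+01,  1.7000e-02,  0.0000e+00,
       -0.0000e+00]), 'ee_pos': array([0.203, 0.456, 0.303]), 'orientation': array([-3.14 , -0.   ,  2.723]), 'wrist_force': array([-0.376, -0.462,  0.055]), 'wrist_torque': array([-0.003,  0.01 , -0.055]), 'width': np.float64(0.086)} 0.0726
scene [[[475.481, 0.0, 258.808], [0.0, 475.481, 195.639], [0.0, 0.0, 1.0]], [[-0.022, 1.0, -0.001], [0.836, 0.018, -0.549], [-0.549, -0.013, -0.836]], [0.005, -0.442, 1.661]]
side [[[391.921, 0.0, 251.415], [0.0, 391.921, 197.365], [0.0, 0.0, 1.0]], [[0.867, -0.498, -0.009], [-0.387, -0.663, -0.64], [0.313, 0.558, -0.768]], [-0.487, 0.25, 0.697]]
[[[297.319, 0.0, 252.656], [0.0, 297.319, 191.665], [0.0, 0.0, 1.0]], [[0.407, 0.913, -0.003], [0.87, -0.387, 0.305], [0.277, -0.127, -0.952]], [-0.499, -0.04, 0.381]]
```

View pics/scene0.png

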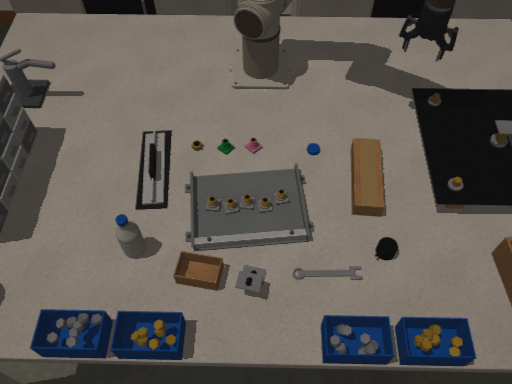

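View pics/side0.png

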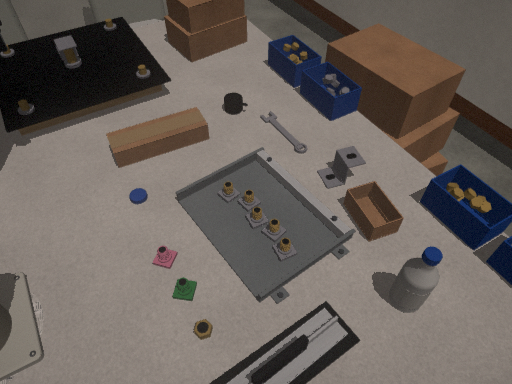

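The five chrome jets are in the tray, at scene (213,203), (232,204), (247,200), (265,203) and (281,195). The look-alikes are outside it: green at (226,146) and pink at (253,144). The straightedge is on the mat at about (154,168). Next I'll enlarge a crop.

```bash
python3 - <<'E'
import cv2
p=cv2.imread("pics/scene0.png")[122:256,125:320];cv2.imwrite("pics/sc.png",cv2.resize(p,None,fx=4.1,fy=4.1,interpolation=cv2.INTER_CUBIC))
p=cv2.imread("pics/side0.png")[145:300,165:360];cv2.imwrite("pics/sd.png",cv2.resize(p,None,fx=3.8,fy=3.8,interpolation=cv2.INTER_CUBIC))
E
```

```text
(no output)
```

View pics/sc.png

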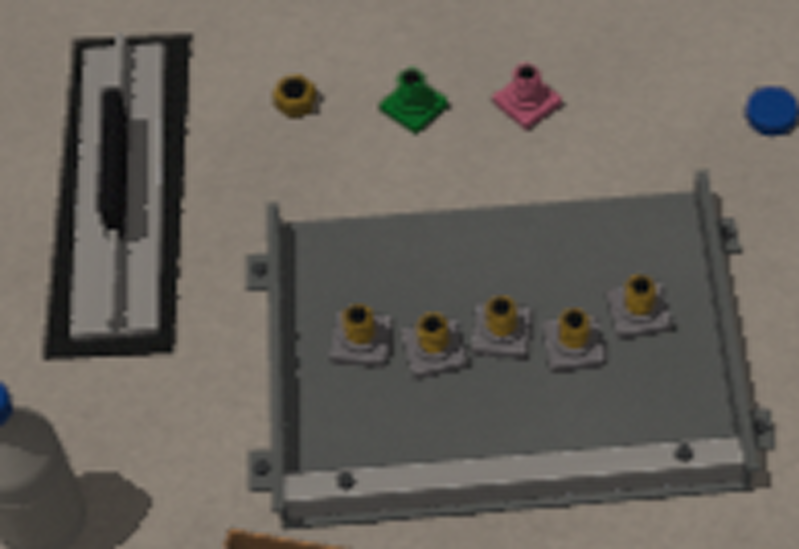

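View pics/sd.png

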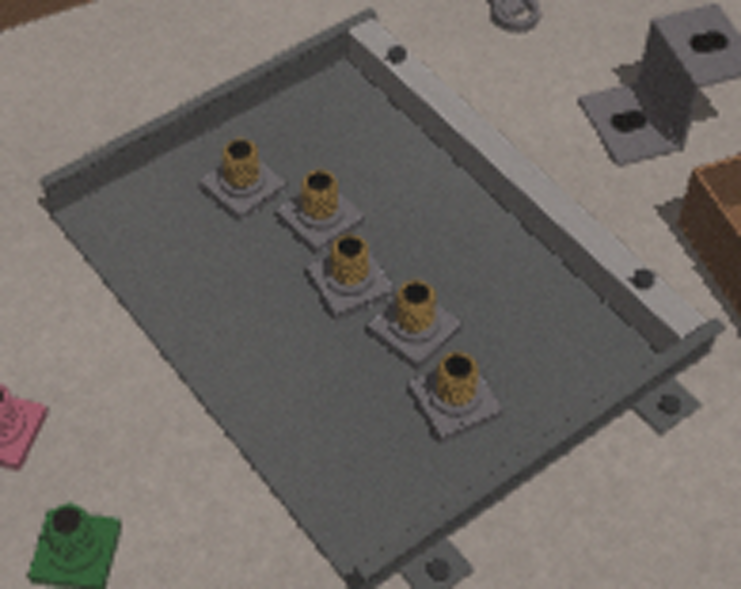

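```bash
cat > m1.py <<'E'
from h import *
cs,cd=cam("scene"),cam("side")
S=lambda u,v:(125+u/4.1,122+v/4.1)
D=lambda u,v:(165+u/3.8,145+v/3.8)
r=lambda x:np.round(np.array(x)*1000,1).tolist()
for n,a,b in [("bolt-y",(346,480),(643,278)),("bolt+y",(684,453),(397,54))]+[(f"jet{i}",a,b) for i,(a,b) in enumerate(zip([(640,282),(574,316),(501,303),(432,320),(358,313)],[(240,149),(319,180),(349,246),(416,292),(458,366)]))]+[("frontfloor -y",(296,222),(345,578)),("green",(411,76),(68,519))]:
    print(n,r(tri([ray("scene",*S(*a),cs),ray("side",*D(*b),cd)])))
f=lambda p,z:r(atz("scene",*S(*p),z,cs))
g=lambda p,z:r(atz("side",*D(*p),z,cd))
print("stop edge z30 scene",f((290,474),.03),f((740,440),.03)," side",g((352,30),.03),g((680,350),.03))
print("floor front scene",f((296,222),.004),f((697,192),.004),"side",g((47,203),.004),g((345,578),.004))
print("mat",[f(p,.003) for p in [(75,39),(191,35),(174,352),(46,357)]])
print("base",[f(p,.011) for p in [(84,47),(164,43),(158,330),(69,338)]])
print("grip top",[f(p,.053) for p in [(103,88),(124,88),(122,225),(100,224)]])
dd=np.load("pics/scene_d.npy")
for p in [(113,150),(85,150),(140,260),(180,200),(500,250),(500,465)]: print(r(dep("scene",*S(*p),dd,cs)))
E
python3 m1.py
```

```text
bolt-y [690.8, -121.9, 32.0]
bolt+y [666.0, 96.5, 31.1]
jet0 [539.8, 67.7, 41.2]
jet1 [568.0, 23.3, 41.2]
jet2 [558.5, -26.6, 40.9]
jet3 [573.6, -72.5, 41.6]
jet4 [567.9, -123.0, 40.0]
frontfloor -y [466.2, -179.3, 1.4]
green [356.9, -100.0, 36.2]
stop edge z30 scene [685.2, -157.5, 30.0] [653.8, 134.6, 30.0]  side [653.8, 128.8, 30.0] [680.3, -170.4, 30.0]
floor front scene [466.3, -176.8, 4.0] [433.3, 112.5, 4.0] side [433.8, 116.0, 4.0] [466.7, -182.8, 4.0]
mat [[296.3, -363.2, 3.0], [290.4, -274.4, 3.0], [577.5, -250.9, 3.0], [583.4, -338.6, 3.0]]
base [[311.0, -352.4, 11.0], [305.8, -291.9, 11.0], [564.8, -262.3, 11.0], [572.6, -322.7, 11.0]]
grip top [[385.3, -318.8, 53.0], [385.0, -303.6, 53.0], [506.4, -287.8, 53.0], [505.8, -303.1, 53.0]]
[441.8, -303.3, 53.3]
[408.4, -337.1, 9.3]
[506.0, -283.0, 10.1]
[449.3, -262.6, 5.1]
[488.3, -29.0, 4.9]
[674.9, -21.8, 28.5]
```

The heights agree with the text: bolts and stop about 30 mm, jet tops about 40, grip top about 53. The tray yaw is about 0.11. The straightedge is at about (0.440, -0.305) with yaw about 0.115. First I turn the tool.

```bash
python3 -m inch '[[[0,0,0,0.124,1],[0,0,0,0.124,1],[0,0,0,0.124,1],[0,0,0,0.124,1],[0,0,0,0.124,1],[0,0,0,0.124,1],[0,0,0,0.124,1],[0,0,0,0.124,1],[0,0,0,0.124,1],[0,0,0,0.124,1],[0,0,0,0.124,1],[0,0,0,0.124,1],[0,0,0,0.124,1],[0,0,0,0.124,1],[0,0,0,0.124,1],[0,0,0,0.124,1],[0,0,0,0.124,1],[0,0,0,0.124,1],[0,0,0,0.124,1],[0,0,0,0.124,1]]]'
```

```text
time_s: 1.82
ee_pos: [0.3832, 0.2878, 0.2945]
orientation: [-2.967, 0.093, 0.561]
wrist_force: [0.8, 0.5, 1.1]
width: 0.0855
```

```bash
cat > st.py <<'E'
from h import *
s=bot.sense()
for k in("time_s","qpos","ee_pos","orientation","wrist_force","wrist_torque","width"): print(k,np.round(s[k],4))
E
python3 st.py; python3 -m inch '[[[0,0,0,0,1],[0,0,0,0,1]]]'; python3 st.py
```

```text
time_s 1.8167
qpos [ 5.6020e-01  2.6340e-01 -2.6000e-03  1.3979e+00  1.7490e-01  3.1406e+00]
ee_pos [0.3832 0.2878 0.2945]
orientation [-2.9666  0.0929  0.5612]
wrist_force [0.793  0.4549 1.1168]
wrist_torque [-0.1044 -0.2237 -0.0306]
width 0.0855
time_s: 1.98
ee_pos: [0.3872, 0.2818, 0.2933]
orientation: [-2.968, 0.096, 0.547]
wrist_force: [0.1, -0.1, -0.2]
width: 0.0858
time_s 1.9833
qpos [ 0.5459  0.2654 -0.0032  1.3985  0.1731  3.1406]
ee_pos [0.3872 0.2818 0.2933]
orientation [-2.9684  0.0961  0.5469]
wrist_force [ 0.1121 -0.0758 -0.1693]
wrist_torque [-0.0803 -0.1692  0.032 ]
width 0.0858
```

The last joint hit its +3.14 limit: q6 grows with a positive turn, since yaw = q1 - q6 + π. The solver then drifted and tilted the tool 0.2 rad. The drift direction at a limit does not depend on q6, so pushing gently against the opposite limit should undo it. That end also gives a usable grasp yaw.

```bash
cat >> st.py <<'E'
R=cv2.Rodrigues(np.array([0,0,s["orientation"][2]]))[0]@cv2.Rodrigues(np.array([0,s["orientation"][1],0]))[0]@cv2.Rodrigues(np.array([s["orientation"][0],0,0]))[0]
print("tilt(tool z xy)",np.round(R[:2,2],4))
E
python3 -m inch '[[[0,0,0,-0.124,1],[0,0,0,-0.124,1],[0,0,0,-0.124,1],[0,0,0,-0.124,1],[0,0,0,-0.124,1],[0,0,0,-0.124,1],[0,0,0,-0.124,1],[0,0,0,-0.124,1],[0,0,0,-0.124,1],[0,0,0,-0.124,1],[0,0,0,-0.124,1],[0,0,0,-0.124,1],[0,0,0,-0.124,1],[0,0,0,-0.124,1],[0,0,0,-0.124,1],[0,0,0,-0.124,1],[0,0,0,-0.124,1],[0,0,0,-0.124,1],[0,0,0,-0.124,1],[0,0,0,-0.124,1]]]'
python3 -m inch '[[[0,0,0,-0.124,1],[0,0,0,-0.124,1],[0,0,0,-0.124,1],[0,0,0,-0.124,1],[0,0,0,-0.124,1],[0,0,0,-0.124,1],[0,0,0,-0.124,1],[0,0,0,-0.124,1],[0,0,0,-0.124,1],[0,0,0,-0.124,1],[0,0,0,-0.124,1],[0,0,0,-0.124,1],[0,0,0,-0.124,1],[0,0,0,-0.124,1],[0,0,0,-0.124,1],[0,0,0,-0.124,1],[0,0,0,-0.124,1],[0,0,0,-0.124,1],[0,0,0,-0.124,1],[0,0,0,-0.124,1]]]'
python3 st.py
```

```text
time_s: 3.65
ee_pos: [0.3714, 0.2981, 0.2895]
orientation: [3.071, -0.187, 3.054]
wrist_force: [0.1, 0.0, 0.2]
width: 0.0854
time_s: 5.32
ee_pos: [0.3515, 0.3172, 0.2864]
orientation: [3.07, 0.189, -0.741]
wrist_force: [0.1, 0.6, 0.1]
width: 0.0855
time_s 5.3167
qpos [ 0.6505  0.2643 -0.0234  1.3884  0.1723 -1.7657]
ee_pos [0.3515 0.3172 0.2864]
orientation [ 3.0702  0.1888 -0.7413]
wrist_force [0.1474 0.6064 0.1193]
wrist_torque [-0.1098 -0.3078  0.0257]
width 0.0855
tilt(tool z xy) [-0.1862  0.0737]
```

```bash
python3 -m inch '[[[-25,0,0,0,1],[-25,0,0,0,1],[-25,0,0,0,1],[0,0,0,0,1],[0,0,0,-0.124,1],[0,0,0,-0.124,1],[0,0,0,-0.124,1],[0,0,0,-0.124,1],[0,0,0,-0.124,1],[0,0,0,-0.124,1],[0,0,0,-0.124,1],[0,0,0,-0.124,1],[0,0,0,-0.124,1],[0,0,0,-0.124,1],[0,0,0,-0.124,1],[0,0,0,-0.124,1],[0,0,0,-0.124,1],[0,0,0,0,1]]]'
python3 st.py
```

```text
time_s: 6.82
ee_pos: [0.2668, 0.3881, 0.2971]
orientation: [-2.97, 0.071, 0.883]
wrist_force: [0.2, -0.1, 0.4]
width: 0.0852
time_s 6.8167
qpos [ 0.8846  0.2307 -0.0367  1.3737  0.1716 -3.14  ]
ee_pos [0.2668 0.3881 0.2971]
orientation [-2.9701  0.0706  0.883 ]
wrist_force [ 0.1605 -0.08    0.3741]
wrist_torque [-0.0471 -0.1484 -0.0046]
width 0.0852
tilt(tool z xy) [-0.176   0.0546]
```

Now at the -limit. I push on gently and watch the tilt.

```bash
python3 -m inch '[[[0,0,0,-0.1,1],[0,0,0,-0.1,1],[0,0,0,-0.1,1],[0,0,0,0,1]]]'
python3 st.py
```

```text
time_s: 7.15
ee_pos: [0.1962, 0.431, 0.2965]
orientation: [-3.025, 0.024, 1.087]
wrist_force: [-0.2, 0.1, 0.3]
width: 0.0854
time_s 7.15
qpos [ 1.0868  0.2068 -0.0622  1.3257  0.1166 -3.1416]
ee_pos [0.1962 0.431  0.2965]
orientation [-3.025   0.0239  1.0868]
wrist_force [-0.2324  0.0985  0.2862]
wrist_torque [-0.0563 -0.0799 -0.0325]
width 0.0854
tilt(tool z xy) [-0.114   0.0331]
```

```bash
python3 -m inch '[[[0,0,0,-0.1,1],[0,0,0,-0.1,1],[0,0,0,-0.1,1],[0,0,0,-0.1,1],[0,0,0,-0.1,1],[0,0,0,0,1]]]'
python3 st.py
```

```text
time_s: 7.65
ee_pos: [0.0631, 0.469, 0.2958]
orientation: [-3.133, -0.012, 1.433]
wrist_force: [0.3, -0.2, 0.3]
width: 0.0857
time_s 7.65
qpos [ 1.4331  0.1838 -0.0886  1.2866  0.0082 -3.1416]
ee_pos [0.0631 0.469  0.2958]
orientation [-3.1334 -0.0118  1.4332]
wrist_force [ 0.253  -0.1797  0.3333]
wrist_torque [-0.0125 -0.0168 -0.0661]
width 0.0857
tilt(tool z xy) [-0.0065  0.0128]
```

```bash
python3 -m inch '[[[0,0,0,0.122,1],[0,0,0,0.122,1],[0,0,0,0.122,1],[0,0,0,0.122,1],[0,0,0,0.122,1],[0,0,0,0.122,1],[0,0,0,0.122,1],[0,0,0,0.122,1],[0,0,0,0.122,1],[0,0,0,0,1]]]'
python3 -m inch '[[[19,29,0,0,1],[19,29,0,0,1],[19,29,0,0,1],[19,29,0,0,1],[19,29,0,0,1],[19,29,0,0,1],[19,29,0,0,1],[19,29,0,0,1],[19,29,0,0,1],[19,29,0,0,1],[19,29,0,0,1],[19,29,0,0,1],[19,29,0,0,1],[0,0,0,0,1]]]'
python3 st.py
```

```text
time_s: 8.48
ee_pos: [0.0641, 0.4669, 0.2941]
orientation: [-3.135, 0.001, 0.307]
wrist_force: [-0.4, 0.2, 0.2]
width: 0.0855
time_s: 9.65
ee_pos: [0.4377, 0.1747, 0.291]
orientation: [-3.138, -0.004, 0.359]
wrist_force: [0.1, 1.3, 0.2]
width: 0.0853
time_s 9.65
qpos [ 0.3779  0.1876 -0.0965  1.2828  0.0036 -3.1223]
ee_pos [0.4377 0.1747 0.291 ]
orientation [-3.1379 -0.0038  0.3587]
wrist_force [0.1317 1.2538 0.1745]
wrist_torque [ 0.0527 -0.065   0.0164]
width 0.0853
tilt(tool z xy) [0.0023 0.0048]
```

```bash
python3 -m inch '[[[0,0,0,0.124,1],[0,0,0,0.124,1],[0,0,0,0.124,1],[0,0,0,0.124,1],[0,0,0,0.124,1],[0,0,0,0.124,1],[0,0,0,0.124,1],[0,0,0,0.124,1],[0,0,0,0.124,1],[0,0,0,0.124,1],[0,0,0,0.124,1],[0,0,0,0.124,1],[0,0,0,0.124,1],[0,0,0,0.124,1],[0,0,0,0.124,1],[0,0,0,0.124,1],[0,0,0,0.124,1],[0,0,0,0.124,1],[0,0,0,0.124,1],[0,0,0,0.124,1]]]'
python3 -m inch '[[[0,0,0,0.124,1],[0,0,0,0.124,1],[0,0,0,0.124,1],[0,0,0,0.124,1],[0,0,0,0.124,1],[0,0,0,0.124,1],[0,0,0,0.124,1],[0,0,0,0,1]]]'
python3 -m inch '[[[4,-34,3,0,1],[4,-34,3,0,1],[4,-34,3,0,1],[4,-34,3,0,1],[4,-34,3,0,1],[4,-34,3,0,1],[4,-34,3,0,1],[4,-34,3,0,1],[4,-34,3,0,1],[4,-34,3,0,1],[4,-34,3,0,1],[4,-34,3,0,1],[4,-34,3,0,1],[0,0,0,0,1]]]'
python3 st.py
```

```text
time_s: 11.32
ee_pos: [0.4357, 0.1673, 0.2877]
orientation: [3.136, -0.007, -2.141]
wrist_force: [-0.7, 0.4, -0.0]
width: 0.0853
time_s: 11.98
ee_pos: [0.4334, 0.1662, 0.2868]
orientation: [-3.138, -0.013, -3.016]
wrist_force: [-0.5, 0.7, -1.3]
width: 0.0851
time_s: 13.15
ee_pos: [0.454, -0.2964, 0.2476]
orientation: [-3.138, -0.01, -2.926]
wrist_force: [0.4, 0.3, -0.3]
width: 0.0858
time_s 13.15
qpos [-0.5741  0.3562  0.0157  1.2348 -0.0102 -0.7901]
ee_pos [ 0.454  -0.2964  0.2476]
orientation [-3.1376 -0.0103 -2.9256]
wrist_force [ 0.391   0.3434 -0.2587]
wrist_torque [ 0.0219 -0.0612  0.0029]
width 0.0858
tilt(tool z xy) [-0.0092 -0.0061]
```

```bash
cat > wl.py <<'E'
import sys,pickle
from h import *
n=sys.argv[1]; s=bot.sense(); c=cam("wrist"); p,d=bot.capture("wrist")
pickle.dump((c,d,p,s),open(f"pics/{n}.pkl","wb")); cv2.imwrite(f"pics/{n}.png",cv2.resize(p[...,::-1],None,fx=1.56,fy=1.56,interpolation=cv2.INTER_CUBIC))
E
python3 wl.py w1
```

```text
(no output)
```

View pics/w1.png

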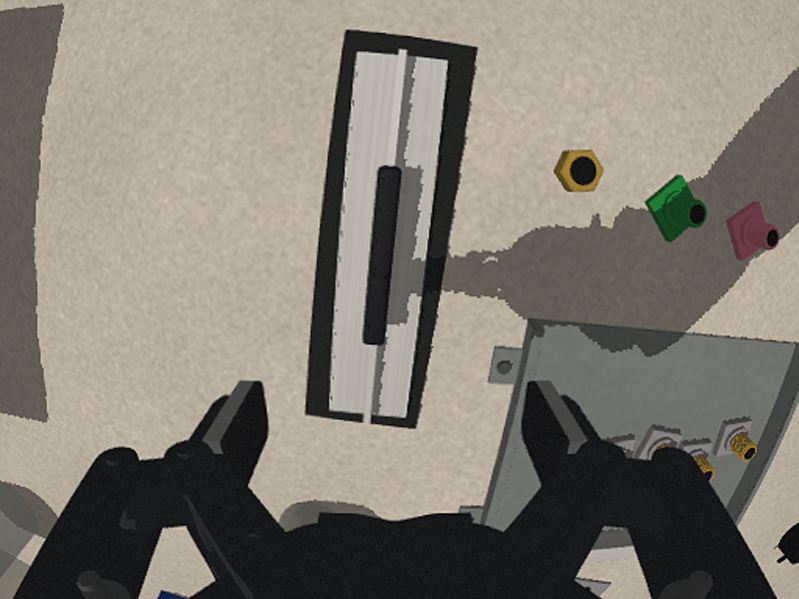

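```bash
cat > m2.py <<'E'
from h import *
import pickle
c,d,p,s=pickle.load(open("pics/w1.pkl","rb"))
def f(q,z): return atz("wrist",q[0]/1.56,q[1]/1.56,z,c)*1000
for n,z,P in [("mat",.003,[(347,30),(477,47),(416,428),(305,412)]),("base",.011,[(357,52),(448,59),(408,418),(329,410)]),("grip",.053,[(379,167),(401,168),(384,344),(363,342)])]:
    W=np.array([f(q,z) for q in P]); L=W[2]+W[3]-W[0]-W[1]
    print(n,W[:,:2].round(1).tolist(),"c",W.mean(0).round(1),"yaw",np.arctan2(L[1],L[0]).round(4),"len",(np.linalg.norm(L)/2).round(1),"wid",np.linalg.norm(W[1]-W[0]).round(1))
cs=cam("scene"); S=lambda u,v:(125+u/4.1,122+v/4.1)
print("grip tri",tri([ray("scene",*S(113,156),cs),ray("wrist",382/1.56,255/1.56,c)])*1000)
E
python3 m2.py
```

```text
mat [[296.6, -364.4], [289.0, -276.4], [577.2, -252.7], [582.7, -342.5]] c [ 436.4 -309.     3. ] yaw 0.0794 len 288.1 wid 88.4
base [[312.8, -353.2], [304.6, -294.1], [564.4, -262.4], [571.1, -323.5]] c [ 438.2 -308.3   11. ] yaw 0.118 len 260.8 wid 59.6
grip [[385.2, -321.1], [383.1, -308.8], [489.8, -295.9], [491.3, -309.0]] c [ 437.3 -308.7   53. ] yaw 0.1172 len 107.1 wid 12.5
grip tri [ 437.34821075 -307.52471      40.14606456]
```

```bash
python3 -m inch '[[[0,0,0,0.1,1],[9,-5,20,0,1],[9,-5,25,0,1],[0,0,25,0,1],[0,0,15,0,1],[0,0,0,0,1]]]'; python3 st.py
```

```text
time_s: 13.7
ee_pos: [0.4355, -0.3035, 0.1617]
orientation: [-3.14, -0.008, -3.005]
wrist_force: [-0.3, -0.2, 0.5]
width: 0.0858
time_s 13.7
qpos [-0.6056  0.4078 -0.1474  1.0205 -0.0067 -0.7423]
ee_pos [ 0.4355 -0.3035  0.1617]
orientation [-3.14   -0.0082 -3.0049]
wrist_force [-0.2997 -0.1524  0.5404]
wrist_torque [ 0.0405  0.0501 -0.0271]
width 0.0858
tilt(tool z xy) [-0.0079 -0.0027]
```

```bash
cat > go.py <<'E'
import sys
from h import *
x,y,yaw=[float(a) for a in sys.argv[1:4]]
s=bot.sense();p=s["ee_pos"];w=s["orientation"][2]
d=np.array([x,y])-p[:2]*1000
ang=(yaw-w+np.pi)%(2*np.pi)-np.pi
for nm,a in(("now",w),("afterturn",yaw)): print(nm,"dx %.1f dy %.1f"%(d@[np.cos(a),np.sin(a)],d@[np.sin(a),-np.cos(a)]),"turn %.4f"%-ang,"z %.1f"%(p[2]*1000),"F",np.round(s["wrist_force"],1),"T",np.round(s["wrist_torque"],2),"w %.4f"%s["width"],"t %.1f"%s["time_s"])
E
python3 go.py 437.8 -308.4 -3.0246
```

```text
now dx -1.6 dy -5.2 turn 0.0197 z 161.7 F [-0.3 -0.2  0.5] T [ 0.04  0.05 -0.03] w 0.0858 t 13.7
afterturn dx -1.7 dy -5.2 turn 0.0197 z 161.7 F [-0.3 -0.2  0.5] T [ 0.04  0.05 -0.03] w 0.0858 t 13.7
```

```bash
python3 -m inch '[[[-2,-5,10,0.02,1],[0,0,20,0,1],[0,0,20,0,1],[0,0,10,0,1],[0,0,0,0,1]]]'; python3 go.py 437.8 -308.4 -3.0246
```

```text
time_s: 14.12
ee_pos: [0.4413, -0.3072, 0.1029]
orientation: [-3.136, -0.003, -3.016]
wrist_force: [-1.1, 0.1, -0.0]
width: 0.0855
now dx 3.6 dy -0.7 turn 0.0089 z 102.9 F [-1.1  0.1 -0. ] T [ 0.05  0.   -0.01] w 0.0855 t 14.1
afterturn dx 3.6 dy -0.8 turn 0.0089 z 102.9 F [-1.1  0.1 -0. ] T [ 0.05  0.   -0.01] w 0.0855 t 14.1
```

```bash
python3 -m inch '[[[4,-1,6,0.008,1],[0,0,5,0,1],[0,0,0,0,1]]]'; python3 go.py 437.8 -308.4 -3.0246; python3 -m inch '[[[0,0,0,0,-1],[0,0,0,0,-1],[0,0,0,0,-1],[0,0,0,0,-1],[0,0,0,0,-1],[0,0,0,0,-1]]]' 80; python3 st.py
```

```text
time_s: 14.37
ee_pos: [0.4388, -0.3093, 0.0931]
orientation: [-3.134, -0.001, -3.022]
wrist_force: [0.1, 0.8, -0.2]
width: 0.0855
now dx 0.9 dy 1.0 turn 0.0022 z 93.1 F [ 0.1  0.8 -0.2] T [-0.01  0.02 -0.01] w 0.0855 t 14.4
afterturn dx 0.9 dy 1.0 turn 0.0022 z 93.1 F [ 0.1  0.8 -0.2] T [-0.01  0.02 -0.01] w 0.0855 t 14.4
time_s: 14.87
ee_pos: [0.4403, -0.3103, 0.0963]
orientation: [-3.131, 0.004, -3.023]
wrist_force: [-6.6, 3.1, 11.0]
width: 0.0129
time_s 14.8667
qpos [-0.6117  0.4898 -0.2147  0.8566 -0.0051 -0.7307]
ee_pos [ 0.4403 -0.3103  0.0963]
orientation [-3.1313  0.0038 -3.0226]
wrist_force [-6.5509  3.1453 11.0001]
wrist_torque [ 1.2218  1.3117 -0.1182]
width 0.0129
tilt(tool z xy) [ 0.0049 -0.0097]
```

```bash
python3 -m inch '[[[0,0,-5,0,-1],[0,0,-15,0,-1],[0,0,-25,0,-1],[0,0,-25,0,-1],[0,0,-20,0,-1],[0,0,-15,0,-1],[0,0,0,0,-1]]]'; python3 st.py
```

```text
time_s: 15.45
ee_pos: [0.4356, -0.3064, 0.2005]
orientation: [3.141, -0.009, -3.022]
wrist_force: [-0.6, -1.0, -3.7]
width: 0.0127
time_s 15.45
qpos [-0.6105  0.3753 -0.0855  1.1171 -0.0059 -0.7297]
ee_pos [ 0.4356 -0.3064  0.2005]
orientation [ 3.1412 -0.0093 -3.0224]
wrist_force [-0.6291 -0.9648 -3.6994]
wrist_torque [ 0.0022 -0.1003 -0.0549]
width 0.0127
tilt(tool z xy) [-0.0092 -0.0007]
```

```bash
python3 -m inch '[[[0,0,0,-0.12,-1],[0,0,0,-0.12,-1],[0,0,0,-0.12,-1],[0,0,0,-0.12,-1],[0,0,0,-0.12,-1],[0,0,0,-0.12,-1],[0,0,0,-0.12,-1],[0,0,0,-0.12,-1],[0,0,0,-0.12,-1],[0,0,0,-0.12,-1],[0,0,0,-0.12,-1],[0,0,0,-0.12,-1],[0,0,0,-0.12,-1],[0,0,0,0,-1]]]'; python3 go.py 484 -35.5 -1.461;python3 -m inch '[[[-26,-8,0,0,-1],[-29,-9,0,0,-1],[-29,-9,0,0,-1],[-29,-9,0,0,-1],[-29,-9,0,0,-1],[-29,-9,0,0,-1],[-29,-9,0,0,-1],[-29,-9,0,0,-1],[-20,-5,0,0,-1],[0,0,0,0,-1]]]'; python3 go.py 484 -35.5 -1.461; python3 st.py|tail -1
```

```text
time_s: 16.62
ee_pos: [0.426, -0.3003, 0.1803]
orientation: [3.108, 0.023, -1.398]
wrist_force: [0.2, 0.9, -3.9]
width: 0.0127
now dx -250.8 dy -102.7 turn 0.0632 z 180.3 F [ 0.2  0.9 -3.9] T [-0.02 -0.05 -0.02] w 0.0127 t 16.6
afterturn dx -256.8 dy -86.7 turn 0.0632 z 180.3 F [ 0.2  0.9 -3.9] T [-0.02 -0.05 -0.02] w 0.0127 t 16.6
time_s: 17.45
ee_pos: [0.4583, -0.0329, 0.173]
orientation: [3.094, 0.027, -1.44]
wrist_force: [0.5, -0.3, -3.8]
width: 0.0126
now dx 5.9 dy -25.1 turn 0.0211 z 173.0 F [ 0.5 -0.3 -3.8] T [-0.1  -0.06 -0.  ] w 0.0126 t 17.4
afterturn dx 5.4 dy -25.2 turn 0.0211 z 173.0 F [ 0.5 -0.3 -3.8] T [-0.1  -0.06 -0.  ] w 0.0126 t 17.4
tilt(tool z xy) [-0.0504  0.0206]
```

```bash
python3 -m inch '[[[3,-12,0,0.02,-1],[3,-13,0,0,-1],[0,0,0,0,-1]]]'; python3 go.py 484 -35.5 -1.461; python3 st.py|tail -1; python3 wl.py w2
```

```text
time_s: 17.7
ee_pos: [0.4824, -0.034, 0.1692]
orientation: [3.089, 0.025, -1.464]
wrist_force: [0.8, -1.4, -3.5]
width: 0.0128
now dx 1.6 dy -1.4 turn -0.0032 z 169.2 F [ 0.8 -1.4 -3.5] T [-0.05 -0.22 -0.01] w 0.0128 t 17.7
afterturn dx 1.6 dy -1.4 turn -0.0032 z 169.2 F [ 0.8 -1.4 -3.5] T [-0.05 -0.22 -0.01] w 0.0128 t 17.7
tilt(tool z xy) [-0.0552  0.0194]
```

View pics/w2.png

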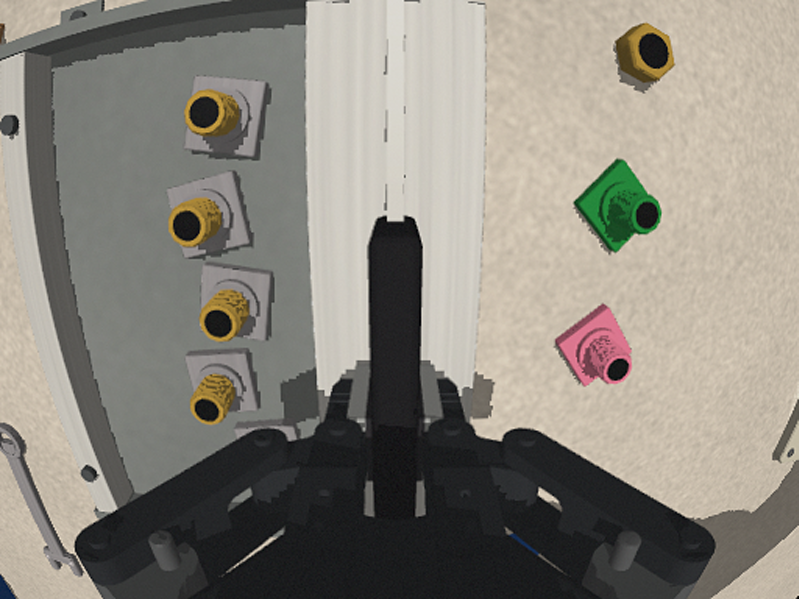

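```bash
cat > m3.py <<'E'
from h import *
import pickle
c,d,p,s=pickle.load(open("pics/w2.pkl","rb"))
f=lambda q,z: atz("wrist",q[0]/1.56,q[1]/1.56,z,c)*1000
def line(n,a,b,z):
    A,B=f(a,z),f(b,z); L=A-B; print(n,A.round(1),B.round(1),"yaw",np.arctan2(L[0],-L[1]).round(4))
line("foot",(53,70),(132,490),.004)
line("bolts",(9,125),(90,474),.031)
line("edge",(306,3),(318,390),.084)
line("edge-rear",(486,3),(472,380),.084)
for q in [(208,113),(187,226),(219,323),(208,409)]: print(f(q,.040).round(1))
for q in [(20,300),(250,300),(340,200),(395,300)]: print("depthpt",(dep("wrist",q[0]/1.56,q[1]/1.56,d,c)*1000).round(1))
E
python3 m3.py
```

```text
foot [ 683.7 -153.5    4. ] [652.7 133.4   4. ] yaw 0.1077
bolts [ 693.2 -122.    31. ] [666.6  98.9  31. ] yaw 0.1198
edge [ 521.3 -159.2   84. ] [506.9 -21.   84. ] yaw 0.1039
edge-rear [ 462.3 -166.7   84. ] [448.1 -29.9  84. ] yaw 0.1034
[ 566.7 -122.4   40. ]
[574.6 -71.7  40. ]
[559.3 -26.   40. ]
[568.2  23.8  40. ]
depthpt [721.1  -9.5   1.3]
depthpt [549.3 -30.6  17.6]
depthpt [503.4 -93.1  82.9]
depthpt [485.2 -74.1 125.5]
```

```bash
python3 -m inch '[[[2,-1,20,-0.004,-1],[0,0,20,0,-1],[0,0,13,0,-1],[0,0,0,0,-1]]]'; python3 go.py 484 -35.5 -1.46; python3 st.py|tail -1;  python3 -m inch '[[[0,0,4,0,-1],[0,0,4,0,-1]]]'; python3 go.py 484 -35.5 -1.46; python3 st.py|tail -1
```

```text
time_s: 18.08
ee_pos: [0.4767, -0.0369, 0.1136]
orientation: [3.084, 0.025, -1.469]
wrist_force: [-1.4, 0.4, -4.6]
width: 0.0128
now dx -0.6 dy -7.4 turn -0.0093 z 113.6 F [-1.4  0.4 -4.6] T [-0.02  0.04  0.01] w 0.0128 t 18.1
afterturn dx -0.6 dy -7.4 turn -0.0093 z 113.6 F [-1.4  0.4 -4.6] T [-0.02  0.04  0.01] w 0.0128 t 18.1
tilt(tool z xy) [-0.0597  0.0189]
time_s: 18.25
ee_pos: [0.4748, -0.0375, 0.1053]
orientation: [3.082, 0.025, -1.472]
wrist_force: [0.6, 0.6, -3.6]
width: 0.0125
now dx -1.1 dy -9.3 turn -0.0125 z 105.3 F [ 0.6  0.6 -3.6] T [-0.04 -0.07  0.01] w 0.0125 t 18.2
afterturn dx -1.0 dy -9.3 turn -0.0125 z 105.3 F [ 0.6  0.6 -3.6] T [-0.04 -0.07  0.01] w 0.0125 t 18.2
tilt(tool z xy) [-0.0618  0.0189]
```

```bash
python3 -m inch '[[[0,-9,0,-0.012,-1],[0,0,3,0,-1],[0,0,2,0,-1]]]'; python3 go.py 484 -35.5 -1.46; python3 st.py|tail -1;  python3 -m inch '[[[0,0,2,0,-1],[0,0,2,0,-1]]]'; python3 go.py 484 -35.5 -1.46; python3 st.py|tail -1
```

```text
time_s: 18.5
ee_pos: [0.4846, -0.0369, 0.1007]
orientation: [3.084, 0.025, -1.461]
wrist_force: [-2.1, 1.0, 0.6]
width: 0.0127
now dx -1.5 dy 0.5 turn -0.0011 z 100.7 F [-2.1  1.   0.6] T [-0.29  0.34 -0.26] w 0.0127 t 18.5
afterturn dx -1.5 dy 0.5 turn -0.0011 z 100.7 F [-2.1  1.   0.6] T [-0.29  0.34 -0.26] w 0.0127 t 18.5
tilt(tool z xy) [-0.06    0.0187]
time_s: 18.67
ee_pos: [0.485, -0.0366, 0.0986]
orientation: [3.085, 0.025, -1.462]
wrist_force: [-7.5, 2.5, 19.2]
width: 0.0127
now dx -1.2 dy 0.9 turn -0.0017 z 98.6 F [-7.5  2.5 19.2] T [-0.22  1.41 -0.21] w 0.0127 t 18.7
afterturn dx -1.2 dy 0.9 turn -0.0017 z 98.6 F [-7.5  2.5 19.2] T [-0.22  1.41 -0.21] w 0.0127 t 18.7
tilt(tool z xy) [-0.0586  0.0185]
```

```bash
python3 -m inch '[[[0,0,-0.5,0,-1],[0,0,0.5,0,-1],[0,0,0.5,0,-1]]]' 20; python3 go.py 484 -35.5 -1.46; python3 st.py|tail -1; python3 -m inch '[[[0,0,0.5,0,-1],[0,0,0,0,-1]]]'; python3 go.py 484 -35.5 -1.46; python3 st.py|tail -1
```

```text
time_s: 18.92
ee_pos: [0.4857, -0.0367, 0.0994]
orientation: [3.088, 0.023, -1.461]
wrist_force: [-2.4, 0.1, -1.0]
width: 0.0128
now dx -1.4 dy 1.6 turn -0.0015 z 99.4 F [-2.4  0.1 -1. ] T [-0.08  0.08 -0.1 ] w 0.0128 t 18.9
afterturn dx -1.4 dy 1.6 turn -0.0015 z 99.4 F [-2.4  0.1 -1. ] T [-0.08  0.08 -0.1 ] w 0.0128 t 18.9
tilt(tool z xy) [-0.0558  0.0173]
time_s: 19.08
ee_pos: [0.4857, -0.0366, 0.099]
orientation: [3.088, 0.023, -1.461]
wrist_force: [-0.2, 1.5, -0.1]
width: 0.013
now dx -1.3 dy 1.6 turn -0.0013 z 99.0 F [-0.2  1.5 -0.1] T [-0.26  0.1  -0.04] w 0.0130 t 19.1
afterturn dx -1.3 dy 1.6 turn -0.0013 z 99.0 F [-0.2  1.5 -0.1] T [-0.26  0.1  -0.04] w 0.0130 t 19.1
tilt(tool z xy) [-0.0555  0.0174]
```

```bash
python3 -m inch '[[[0,0,0,0,-0.4],[0,0,0,0,-0.4],[0,0,-2,0,-0.4],[0,0,-2,0,-0.4]]]'; python3 go.py 484 -35.5 -1.46; python3 st.py|tail -1; python3 wl.py w3
```

```text
time_s: 19.42
ee_pos: [0.4871, -0.0368, 0.1034]
orientation: [3.091, 0.023, -1.461]
wrist_force: [-0.1, -0.5, 0.4]
width: 0.0257
now dx -1.6 dy 3.0 turn -0.0008 z 103.4 F [-0.1 -0.5  0.4] T [-0.03 -0.05 -0.06] w 0.0257 t 19.4
afterturn dx -1.6 dy 3.0 turn -0.0008 z 103.4 F [-0.1 -0.5  0.4] T [-0.03 -0.05 -0.06] w 0.0257 t 19.4
tilt(tool z xy) [-0.053   0.0176]
```

View pics/w3.png

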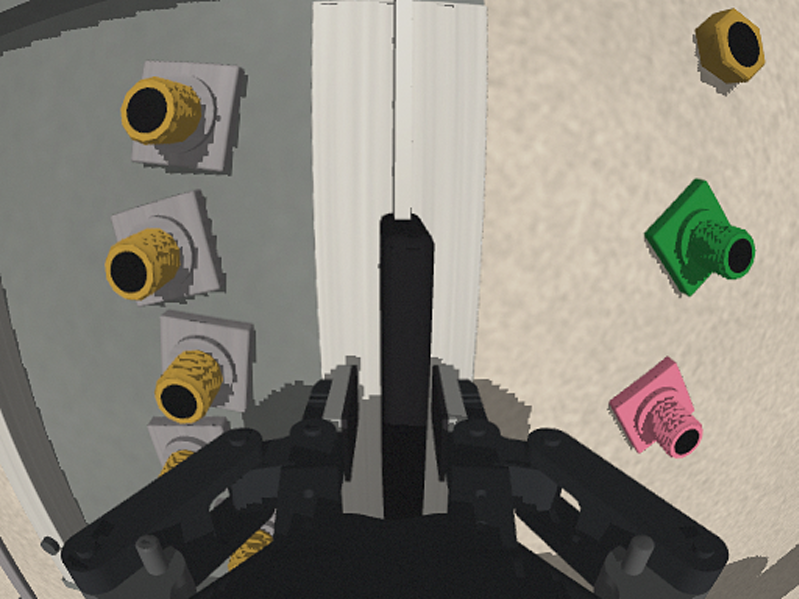

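```bash
cat > m4.py <<'E'
from h import *
import pickle
c,d,p,s=pickle.load(open("pics/w3.pkl","rb"))
f=lambda q,z: atz("wrist",q[0]/1.56,q[1]/1.56,z,c)*1000
def line(n,a,b,z):
    A,B=f(a,z),f(b,z); L=A-B; print(n,A.round(1),B.round(1),"yaw",np.arctan2(L[0],-L[1]).round(4))
line("lead",(312,3),(321,390),.012)
line("rear",(487,3),(475,370),.012)
line("web",(400,20),(403,205),.028)
line("foot",(2,290),(62,490),.004)
for q in [(330,100),(335,300),(460,100),(460,300)]: print("depthpt",(dep("wrist",q[0]/1.56,q[1]/1.56,d,c)*1000).round(1))
E
python3 m4.py
```

```text
lead [ 525.7 -164.    12. ] [511.  -20.2  12. ] yaw 0.1016
rear [ 466. -172.   12.] [450.8 -34.2  12. ] yaw 0.1101
web [ 495.7 -155.8   28. ] [488.3 -97.5  28. ] yaw 0.127
foot [673.5 -45.4   4. ] [666.   77.1   4. ] yaw 0.0612
depthpt [ 515.4 -129.4   13.3]
depthpt [507.7 -58.7  12.3]
depthpt [ 472.  -134.4   13.7]
depthpt [461.9 -63.1  12.8]
```

```bash
python3 -m inch '[[[0,0,0,0,-1],[0,0,0,0,-1],[0,0,0,0,-1]]]' 80; python3 st.py; python3 -m inch '[[[0,0,-2,0,-1],[0,0,-2,0,-1]]]'; python3 st.py | tail -7
```

```text
time_s: 19.72
ee_pos: [0.4873, -0.0369, 0.1048]
orientation: [3.092, 0.023, -1.461]
wrist_force: [0.2, -0.4, -3.5]
width: 0.0125
time_s 19.7167
qpos [-0.0818  0.4326 -0.2871  0.9044  0.0133 -1.7633]
ee_pos [ 0.4873 -0.0369  0.1048]
orientation [ 3.0918  0.0232 -1.4611]
wrist_force [ 0.2209 -0.3969 -3.5247]
wrist_torque [-0.0389 -0.082   0.0544]
width 0.0125
tilt(tool z xy) [-0.0521  0.0176]
time_s: 19.88
ee_pos: [0.4866, -0.0369, 0.1077]
orientation: [3.089, 0.024, -1.461]
wrist_force: [-1.0, -1.0, -4.0]
width: 0.0126
qpos [-0.082   0.429  -0.2837  0.914   0.0132 -1.7635]
ee_pos [ 0.4866 -0.0369  0.1077]
orientation [ 3.0893  0.0237 -1.4611]
wrist_force [-1.0378 -1.0336 -4.0064]
wrist_torque [-0.0318 -0.0666 -0.0335]
width 0.0126
tilt(tool z xy) [-0.0545  0.0178]
```

```bash
cat > hz.py <<'E'
from h import *
s=bot.sense(); c=cam("wrist"); p,d=bot.capture("wrist")
cv2.imwrite("pics/last.png",p[...,::-1])
def plane(box):
    u0,v0,u1,v1=[int(a/1.56) for a in box]
    P=np.array([dep("wrist",u,v,d,c)*1000 for u in range(u0,u1,4) for v in range(v0,v1,6) if d[v,u]>0])
    return P
for n,b in (("lead",(318,20,375,340)),("trail",(425,20,475,340)),("floor",(255,100,305,340))):
    P=plane(b); A=np.c_[P[:,:2]-P[:,:2].mean(0),np.ones(len(P))]; k=np.linalg.lstsq(A,P[:,2],rcond=None)[0]; print(n,P.mean(0).round(1),"slope",k[:2].round(3),"med",np.median(P[:,2]).round(1))
print("tcp",np.round(s["ee_pos"]*1000,1) if hasattr(s["ee_pos"],'shape') else s["ee_pos"])
E
python3 hz.py
```

```text
lead [ 507.5 -103.2   17.6] slope [-0.41  -0.003] med 16.2
trail [ 472.3 -106.7   17.7] slope [-0.042 -0.007] med 17.7
floor [532.7 -85.    4.9] slope [-0.01  -0.002] med 4.9
tcp [486.6 -36.9 107.7]
```

```bash
python3 -m inch '[[[0,-4,-0.4,0,-1],[0,-7,-0.4,0,-1],[0,-8,-0.4,0,-1],[0,-8,-0.4,0,-1],[0,-8,-0.4,0,-1],[0,-8,-0.4,0,-1],[0,-8,-0.4,0,-1]]]'; python3 go.py 606 -24 -1.461; python3 st.py|tail -1
```

```text
time_s: 20.52
ee_pos: [0.5385, -0.0309, 0.1059]
orientation: [3.081, 0.024, -1.462]
wrist_force: [-2.2, -1.1, -2.2]
width: 0.0128
now dx 0.5 dy -67.8 turn -0.0007 z 105.9 F [-2.2 -1.1 -2.2] T [-0.1   0.48  0.01] w 0.0128 t 20.5
afterturn dx 0.6 dy -67.8 turn -0.0007 z 105.9 F [-2.2 -1.1 -2.2] T [-0.1   0.48  0.01] w 0.0128 t 20.5
tilt(tool z xy) [-0.0632  0.0175]
```

```bash
python3 -m inch '[[[0,-3,-2,0,-1],[0,-8,-1,0,-1],[0,-8,-1,0,-1],[0,-8,-1,0,-1]]]'; python3 go.py 606 -24 -1.461; python3 st.py|tail -1; python3 hz.py
```

```text
time_s: 20.85
ee_pos: [0.5667, -0.0275, 0.1076]
orientation: [3.075, 0.025, -1.461]
wrist_force: [-1.1, -0.4, -4.3]
width: 0.0125
now dx 0.8 dy -39.5 turn -0.0005 z 107.6 F [-1.1 -0.4 -4.3] T [-0.02  0.19 -0.02] w 0.0125 t 20.9
afterturn dx 0.8 dy -39.5 turn -0.0005 z 107.6 F [-1.1 -0.4 -4.3] T [-0.02  0.19 -0.02] w 0.0125 t 20.9
tilt(tool z xy) [-0.0691  0.0175]
lead [586.2 -93.6  17.3] slope [-0.402 -0.001] med 15.8
trail [551.  -97.1  17.8] slope [-0.071 -0.006] med 17.8
floor [608.7 -77.3  17.6] slope [ 0.083 -0.151] med 14.1
tcp [566.7 -27.5 107.6]
```

```bash
python3 -m inch '[[[0,-7,-1.2,0,-1],[0,-7,-1,0,-1],[0,-6,-1,0,-1],[0,-5,-0.8,0,-1]]]'; python3 go.py 606 -24 -1.461; python3 st.py|tail -1; python3 wl.py w4
```

```text
time_s: 21.23
ee_pos: [0.5946, -0.0243, 0.1092]
orientation: [3.075, 0.025, -1.461]
wrist_force: [-1.2, 0.2, -4.9]
width: 0.0124
now dx 0.9 dy -11.4 turn -0.0002 z 109.2 F [-1.2  0.2 -4.9] T [-0.09  0.22 -0.01] w 0.0124 t 21.2
afterturn dx 0.9 dy -11.4 turn -0.0002 z 109.2 F [-1.2  0.2 -4.9] T [-0.09  0.22 -0.01] w 0.0124 t 21.2
tilt(tool z xy) [-0.0694  0.0178]
```

View pics/w4.png

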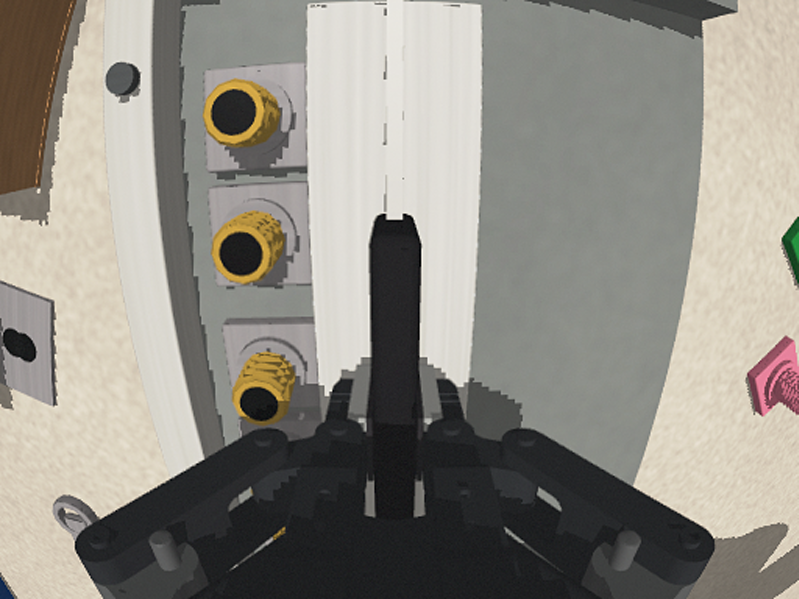

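```bash
cat > m5.py <<'E'
from h import *
import pickle
c,d,p,s=pickle.load(open("pics/w4.pkl","rb"))
f=lambda q,z: atz("wrist",q[0]/1.56,q[1]/1.56,z,c)*1000
def line(n,a,b,z):
    A,B=f(a,z),f(b,z); L=A-B; print(n,A.round(1),B.round(1),"yaw",np.arctan2(L[0],-L[1]).round(4))
line("plates",(205,72),(225,325),.013)
line("foot",(182,20),(217,430),.004)
line("stoptop",(152,5),(200,440),.030)
line("lead",(306,10),(319,380),.0155)
E
python3 m5.py
python3 - <<'E'
import cv2
p=cv2.imread('pics/w4.png')[0:460,90:340]; cv2.imwrite('pics/w4c.png',cv2.resize(p,None,fx=1.3,fy=1.3))
E
python3 -m inch '[[[0,-4,-0.5,0,-1],[0,-2.5,-0.3,0,-1]]]'; python3 go.py 606 -24 -1.461
```

```text
plates [ 668.3 -126.1   13. ] [656.7 -30.4  13. ] yaw 0.1199
foot [ 683.8 -148.7    4. ] [666.   27.6   4. ] yaw 0.1006
stoptop [ 684.8 -148.1   30. ] [665.4  14.4  30. ] yaw 0.1189
lead [ 633.6 -149.3   15.5] [618.  -11.2  15.5] yaw 0.1122
time_s: 21.45
ee_pos: [0.6023, -0.0235, 0.1096]
orientation: [3.075, 0.025, -1.461]
wrist_force: [-1.1, -0.4, -3.8]
width: 0.0126
now dx 0.9 dy -3.6 turn 0.0000 z 109.6 F [-1.1 -0.4 -3.8] T [-0.07  0.16 -0.02] w 0.0126 t 21.4
afterturn dx 0.9 dy -3.6 turn 0.0000 z 109.6 F [-1.1 -0.4 -3.8] T [-0.07  0.16 -0.02] w 0.0126 t 21.4
```

```bash
for i in 1; do python3 -m inch '[[[0,-1.5,-0.2,0,-1],[0,-1,-0.1,0,-1]]]'; python3 go.py 606 -24 -1.461|tail -1; done; python3 -m inch '[[[0,-1,-0.1,0,-1]]]'; python3 go.py 606 -24 -1.461|tail -1
```

```text
time_s: 21.62
ee_pos: [0.605, -0.0232, 0.1096]
orientation: [3.075, 0.025, -1.461]
wrist_force: [-2.0, -0.6, -3.0]
width: 0.013
afterturn dx 0.9 dy -0.9 turn 0.0001 z 109.6 F [-2.  -0.6 -3. ] T [-0.09  0.44 -0.01] w 0.0130 t 21.6
time_s: 21.7
ee_pos: [0.6058, -0.0231, 0.1097]
orientation: [3.074, 0.025, -1.461]
wrist_force: [-1.5, -0.5, -3.8]
width: 0.0123
afterturn dx 0.9 dy -0.1 turn -0.0001 z 109.7 F [-1.5 -0.5 -3.8] T [-0.09  0.37  0.01] w 0.0123 t 21.7
```

```bash
for i in 1; do python3 -m inch '[[[0,-0.8,-0.1,0,-1]]]'; python3 go.py 606 -24 -1.461|tail -1; done; python3 -m inch '[[[0,-0.8,-0.1,0,-1]]]'; python3 go.py 606 -24 -1.461|tail -1
```

```text
time_s: 21.78
ee_pos: [0.6061, -0.0231, 0.1097]
orientation: [3.073, 0.025, -1.461]
wrist_force: [-2.3, -0.4, -2.3]
width: 0.0126
afterturn dx 0.9 dy 0.2 turn 0.0001 z 109.7 F [-2.3 -0.4 -2.3] T [-0.18  0.63  0.02] w 0.0126 t 21.8
time_s: 21.87
ee_pos: [0.6063, -0.0231, 0.1097]
orientation: [3.071, 0.025, -1.461]
wrist_force: [-3.6, 0.1, -1.7]
width: 0.0123
afterturn dx 0.9 dy 0.4 turn 0.0001 z 109.7 F [-3.6  0.1 -1.7] T [-0.13  0.69  0.1 ] w 0.0123 t 21.9
```

```bash
python3 -m inch '[[[0,-0.8,-0.1,0,-1]]]'; python3 go.py 606 -24 -1.461|tail -1
```

```text
time_s: 21.95
ee_pos: [0.6065, -0.0231, 0.1098]
orientation: [3.07, 0.025, -1.461]
wrist_force: [-4.3, 0.1, -2.1]
width: 0.0125
afterturn dx 0.8 dy 0.6 turn 0.0001 z 109.8 F [-4.3  0.1 -2.1] T [-0.16  0.74  0.12] w 0.0125 t 21.9
```

```bash
python3 -m inch '[[[0,-1.1,-0.1,0,-1]]]'; python3 go.py 606 -24 -1.461|tail -1; python3 -m inch '[[[0,-1.1,-0.1,0,-1]]]'; python3 go.py 606 -24 -1.461|tail -1
```

```text
time_s: 22.03
ee_pos: [0.6068, -0.0231, 0.1098]
orientation: [3.068, 0.025, -1.461]
wrist_force: [-4.7, -1.3, -1.8]
width: 0.0125
afterturn dx 0.8 dy 0.9 turn 0.0001 z 109.8 F [-4.7 -1.3 -1.8] T [-0.26  1.06  0.23] w 0.0125 t 22.0
time_s: 22.12
ee_pos: [0.6071, -0.0231, 0.1098]
orientation: [3.066, 0.025, -1.461]
wrist_force: [-5.8, -1.1, -1.3]
width: 0.0123
afterturn dx 0.8 dy 1.2 turn 0.0004 z 109.8 F [-5.8 -1.1 -1.3] T [-0.2   1.1   0.25] w 0.0123 t 22.1
```

```bash
python3 -m inch '[[[0,-1,-0.3,-0.004,-1]]]'; python3 go.py 606 -24 -1.461|tail -1; python3 -m inch '[[[0,-1.1,-0.3,-0.004,-1]]]'; python3 go.py 606 -24 -1.461|tail -1
```

```text
time_s: 22.2
ee_pos: [0.6075, -0.0232, 0.1099]
orientation: [3.065, 0.025, -1.457]
wrist_force: [-4.0, -1.0, -3.9]
width: 0.0123
afterturn dx 0.7 dy 1.6 turn 0.0044 z 109.9 F [-4.  -1.  -3.9] T [-0.22  0.91  0.04] w 0.0123 t 22.2
time_s: 22.28
ee_pos: [0.6077, -0.0231, 0.11]
orientation: [3.062, 0.026, -1.453]
wrist_force: [-5.2, -0.8, -1.2]
width: 0.0125
afterturn dx 0.7 dy 1.8 turn 0.0080 z 110.0 F [-5.2 -0.8 -1.2] T [-0.16  1.3  -0.16] w 0.0125 t 22.3
```

```bash
python3 -m inch '[[[0,-1.8,-0.4,0.003,-1]]]'; python3 go.py 606 -24 -1.461|tail -1; python3 -m inch '[[[0,-2.2,-0.4,0,-1]]]'; python3 go.py 606 -24 -1.461|tail -1
```

```text
time_s: 22.37
ee_pos: [0.6081, -0.0231, 0.11]
orientation: [3.059, 0.025, -1.456]
wrist_force: [-7.5, -0.0, -0.4]
width: 0.0123
afterturn dx 0.7 dy 2.2 turn 0.0046 z 110.0 F [-7.5 -0.  -0.4] T [-0.28  1.8   0.08] w 0.0123 t 22.4
time_s: 22.45
ee_pos: [0.6085, -0.0231, 0.1101]
orientation: [3.054, 0.025, -1.457]
wrist_force: [-9.7, -1.3, 1.7]
width: 0.0127
afterturn dx 0.7 dy 2.6 turn 0.0043 z 110.1 F [-9.7 -1.3  1.7] T [-0.25  1.93  0.1 ] w 0.0127 t 22.4
```

```bash
python3 -m inch '[[[0,-2.2,-0.8,-0.001,-1]]]'; python3 go.py 606 -24 -1.461|tail -1; python3 -m inch '[[[0,-2.3,-0.8,-0.001,-1]]]'; python3 go.py 606 -24 -1.461|tail -1
```

```text
time_s: 22.53
ee_pos: [0.609, -0.023, 0.1103]
orientation: [3.05, 0.026, -1.456]
wrist_force: [-6.8, -0.9, -3.0]
width: 0.0126
afterturn dx 0.7 dy 3.1 turn 0.0049 z 110.3 F [-6.8 -0.9 -3. ] T [-0.31  1.46  0.04] w 0.0126 t 22.5
time_s: 22.62
ee_pos: [0.6095, -0.0229, 0.1104]
orientation: [3.045, 0.026, -1.456]
wrist_force: [-8.1, -1.5, -0.5]
width: 0.0124
afterturn dx 0.7 dy 3.6 turn 0.0054 z 110.4 F [-8.1 -1.5 -0.5] T [-0.33  1.67 -0.02] w 0.0124 t 22.6
```

```bash
python3 -m inch '[[[0,-3,-0.6,0,-1]]]'; python3 go.py 606 -24 -1.461|tail -1; python3 -m inch '[[[0,-3.2,-0.6,0,-1]]]'; python3 go.py 606 -24 -1.461|tail -1
```

```text
time_s: 22.7
ee_pos: [0.6101, -0.0229, 0.1104]
orientation: [3.039, 0.026, -1.456]
wrist_force: [-10.3, -1.2, 4.1]
width: 0.0124
afterturn dx 0.6 dy 4.2 turn 0.0049 z 110.4 F [-10.3  -1.2   4.1] T [-0.4   2.37  0.1 ] w 0.0124 t 22.7
time_s: 22.78
ee_pos: [0.6107, -0.0228, 0.1106]
orientation: [3.032, 0.026, -1.457]
wrist_force: [-10.1, -1.6, 1.5]
width: 0.0126
afterturn dx 0.6 dy 4.8 turn 0.0043 z 110.6 F [-10.1  -1.6   1.5] T [-0.35  2.27  0.13] w 0.0126 t 22.8
```

```bash
python3 -m inch '[[[0,-4,-0.9,-0.001,-1]]]'; python3 go.py 606 -24 -1.461|tail -1; python3 -m inch '[[[0,-4,-0.9,-0.001,-1]]]'; python3 go.py 606 -24 -1.461|tail -1
```

```text
time_s: 22.87
ee_pos: [0.6116, -0.0228, 0.1108]
orientation: [3.024, 0.026, -1.456]
wrist_force: [-12.9, -2.1, 2.0]
width: 0.0125
afterturn dx 0.6 dy 5.7 turn 0.0046 z 110.8 F [-12.9  -2.1   2. ] T [-0.38  2.72  0.06] w 0.0125 t 22.9
time_s: 22.95
ee_pos: [0.6124, -0.0227, 0.1109]
orientation: [3.016, 0.027, -1.456]
wrist_force: [-11.2, -2.0, 2.3]
width: 0.0125
afterturn dx 0.6 dy 6.5 turn 0.0049 z 110.9 F [-11.2  -2.    2.3] T [-0.44  2.55 -0.05] w 0.0125 t 22.9
```

```bash
python3 -m inch '[[[0,-4.3,-0.9,0,-1],[0,-4.3,-0.9,0,-1]]]'; python3 go.py 606 -24 -1.461|tail -1; python3 -m inch '[[[0,-4.3,-0.9,0,-1],[0,-4.3,-0.9,0,-1]]]'; python3 go.py 606 -24 -1.461|tail -1
```

```text
time_s: 23.12
ee_pos: [0.6141, -0.0225, 0.1112]
orientation: [2.998, 0.027, -1.457]
wrist_force: [-11.0, -2.8, 3.3]
width: 0.0127
afterturn dx 0.6 dy 8.2 turn 0.0036 z 111.2 F [-11.   -2.8   3.3] T [-0.41  2.65  0.1 ] w 0.0127 t 23.1
time_s: 23.28
ee_pos: [0.6159, -0.0223, 0.1115]
orientation: [2.98, 0.027, -1.458]
wrist_force: [-11.3, -1.0, 2.8]
width: 0.0124
afterturn dx 0.6 dy 10.0 turn 0.0025 z 111.5 F [-11.3  -1.    2.8] T [-0.39  2.66  0.13] w 0.0124 t 23.3
```

```bash
python3 -m inch '[[[0,-4.9,-1,-0.002,-1],[0,-4.9,-1,0,-1]]]'; python3 go.py 606 -24 -1.461|tail -1; python3 -m inch '[[[0,-4.9,-1,-0.001,-1],[0,-4.9,-1,0,-1]]]'; python3 go.py 606 -24 -1.461|tail -1
```

```text
time_s: 23.45
ee_pos: [0.6179, -0.0221, 0.1118]
orientation: [2.959, 0.027, -1.458]
wrist_force: [-13.1, -1.5, 3.0]
width: 0.0124
afterturn dx 0.6 dy 12.1 turn 0.0031 z 111.8 F [-13.1  -1.5   3. ] T [-0.5   3.01  0.05] w 0.0124 t 23.4
time_s: 23.62
ee_pos: [0.62, -0.0219, 0.112]
orientation: [2.939, 0.028, -1.458]
wrist_force: [-13.4, -1.4, 4.0]
width: 0.0124
afterturn dx 0.6 dy 14.1 turn 0.0025 z 112.0 F [-13.4  -1.4   4. ] T [-0.44  2.99  0.06] w 0.0124 t 23.6
```

```bash
python3 -m inch '[[[0,-4.8,-1.1,-0.001,-1],[0,-4.8,-1.1,0,-1],[0,-4.7,-1.1,0,-1]]]'; python3 go.py 606 -24 -1.461|tail -1; python3 -m inch '[[[0,-4.7,-1.1,-0.001,-1],[0,-4.7,-1.1,0,-1]]]'; python3 go.py 606 -24 -1.461|tail -1; python3 hz.py|tail -2
```

```text
time_s: 23.87
ee_pos: [0.623, -0.0216, 0.1123]
orientation: [2.908, 0.028, -1.46]
wrist_force: [-11.8, -1.4, 3.8]
width: 0.0123
afterturn dx 0.5 dy 17.2 turn 0.0014 z 112.3 F [-11.8  -1.4   3.8] T [-0.55  2.83  0.05] w 0.0123 t 23.9
time_s: 24.03
ee_pos: [0.6251, -0.0214, 0.1125]
orientation: [2.887, 0.029, -1.46]
wrist_force: [-13.1, -1.6, 3.6]
width: 0.0125
afterturn dx 0.5 dy 19.3 turn 0.0010 z 112.5 F [-13.1  -1.6   3.6] T [-0.49  2.95  0.06] w 0.0125 t 24.0
floor [649.9 -72.9  20.6] slope [ 0.836 -0.149] med 14.4
tcp [625.1 -21.4 112.5]
```

```bash
python3 - <<'E'
import cv2
p=cv2.imread('pics/last.png');cv2.imwrite('pics/w5.png',cv2.resize(p,None,fx=1.56,fy=1.56,interpolation=cv2.INTER_CUBIC))
E
```

```text
(no output)
```

View pics/w5.png

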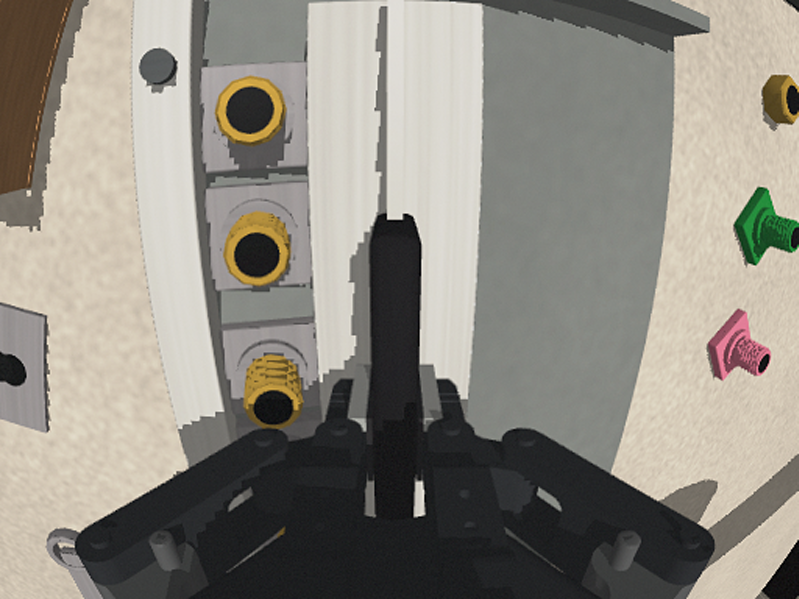

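The picture shows the jets flush on the stop. The push was about 11–13 N for roughly 1 s, with the yaw moment near zero. Now I unload and back off horizontally.

```bash
python3 -m inch '[[[0,0,0,0,-1],[0,3,0.7,0,-1],[0,6,1.5,0,-1],[0,10,2.3,0,-1],[0,10,2.2,0,-1]]]'; python3 st.py|tail -6; python3 -m inch '[[[0,5,-15,0,-1],[0,7,-28,0,-1],[0,7,-28,0,-1],[0,7,-28,0,-1],[0,7,-28,0,-1],[0,0,0,0,-1]]]';python3 st.py|tail -6
```

```text
time_s: 24.5
ee_pos: [0.6009, -0.0241, 0.113]
orientation: [2.902, 0.028, -1.46]
wrist_force: [-0.6, 0.3, -4.1]
width: 0.0123
ee_pos [ 0.6009 -0.0241  0.113 ]
orientation [ 2.9022  0.0283 -1.4596]
wrist_force [-0.5963  0.3379 -4.1486]
wrist_torque [-0.0564 -0.4327  0.0328]
width 0.0123
tilt(tool z xy) [-0.2387  0.001 ]
time_s: 25.0
ee_pos: [0.5991, -0.0277, 0.2478]
orientation: [2.912, 0.03, -1.46]
wrist_force: [1.4, 0.0, -2.7]
width: 0.0124
ee_pos [ 0.5991 -0.0277  0.2478]
orientation [ 2.9115  0.0295 -1.4596]
wrist_force [ 1.4466  0.0152 -2.7385]
wrist_torque [-0.0022 -0.5694  0.0395]
width 0.0124
tilt(tool z xy) [-0.2298  0.0032]
```

```bash
python3 -m inch '[[[0,-25,-6,0,-1],[0,-29,-7,0,-1],[0,-29,-7,0,-1],[0,-29,-7,0,-1]]]'; python3 st.py|tail -9
```

```text
time_s: 25.33
ee_pos: [0.709, -0.0155, 0.2508]
orientation: [2.915, 0.03, -1.462]
wrist_force: [2.8, 0.6, -3.2]
width: 0.0122
time_s 25.3333
qpos [-2.1800e-02  9.2810e-01  1.0052e+00  1.8764e+00 -3.0000e-04 -1.7052e+00]
ee_pos [ 0.709  -0.0155  0.2508]
orientation [ 2.915   0.0301 -1.4615]
wrist_force [ 2.7727  0.6041 -3.228 ]
wrist_torque [ 0.0183 -0.7311  0.0121]
width 0.0122
tilt(tool z xy) [-0.2265  0.0046]
```

```bash
python3 -m inch '[[[0,-20,-5,0,-1],[0,-20,-5,0,-1],[0,-20,-5,0,-1]]]'; python3 st.py|tail -9
```

```text
time_s: 25.58
ee_pos: [0.7463, -0.0075, 0.2312]
orientation: [2.928, 0.03, -1.461]
wrist_force: [0.7, -0.0, -6.7]
width: 0.0127
time_s 25.5833
qpos [-0.0111  1.0783  1.2686  1.9769  0.0031 -1.6954]
ee_pos [ 0.7463 -0.0075  0.2312]
orientation [ 2.9277  0.0297 -1.4608]
wrist_force [ 0.7395 -0.0377 -6.6945]
wrist_torque [ 0.0428 -0.5662  0.0112]
width 0.0127
tilt(tool z xy) [-0.2141  0.0055]
```

```bash
python3 -m inch '[[[0,-16,-12,0,-1],[0,-16,-12,0,-1],[0,-16,-12,0,-1]]]'; python3 st.py|tail -9
```

```text
time_s: 25.83
ee_pos: [0.7583, -0.0011, 0.2348]
orientation: [2.971, 0.025, -1.46]
wrist_force: [0.7, -0.4, -3.1]
width: 0.0118
time_s 25.8333
qpos [-0.0031  1.0732  1.2743  1.9446  0.0053 -1.6878]
ee_pos [ 0.7583 -0.0011  0.2348]
orientation [ 2.9706  0.0252 -1.4595]
wrist_force [ 0.7118 -0.3895 -3.1362]
wrist_torque [-0.0045 -0.2992  0.038 ]
width 0.0118
tilt(tool z xy) [-0.1718  0.0058]
```

```bash
python3 -m inch '[[[0,-18,-10,0,-1],[0,-18,-10,0,-1],[0,-18,-10,0,-1],[0,-18,-9,0,-1],[0,-18,-9,0,-1],[0,-18,-8,0,-1]]]'; python3 st.py|tail -9
```

```text
time_s: 26.33
ee_pos: [0.7861, 0.0114, 0.2562]
orientation: [3.087, 0.013, -1.458]
wrist_force: [-0.8, -0.4, -3.3]
width: 0.0123
time_s 26.3333
qpos [ 0.0123  1.0416  1.2749  1.86    0.0074 -1.6716]
ee_pos [0.7861 0.0114 0.2562]
orientation [ 3.0867  0.013  -1.4583]
wrist_force [-0.8229 -0.3615 -3.3064]
wrist_torque [-0.0509 -0.0858  0.0008]
width 0.0123
tilt(tool z xy) [-0.056   0.0068]
```

```bash
python3 -m inch '[[[0,-18,-7,0,-1],[0,-18,-6,0,-1],[0,-18,-5,0,-1],[0,-18,-4,0,-1]]]'; python3 go.py 436.5 -308.5 -3.06; python3 st.py|tail -1
```

```text
time_s: 26.67
ee_pos: [0.8065, 0.0192, 0.2562]
orientation: [-3.134, 0.007, -1.458]
wrist_force: [0.9, 0.1, -4.2]
width: 0.0122
now dx 284.0 dy 404.5 turn 1.6019 z 256.2 F [ 0.9  0.1 -4.2] T [ 0.   -0.    0.03] w 0.0122 t 26.7
afterturn dx 395.5 dy -296.4 turn 1.6019 z 256.2 F [ 0.9  0.1 -4.2] T [ 0.   -0.    0.03] w 0.0122 t 26.7
tilt(tool z xy) [0.0063 0.0081]
```

```bash
python3 -m inch '[[[0,-18,-4,0,-1],[0,-18,-3,0,-1],[0,-18,-3,0,-1]]]';python3 st.py|tail -1; python3 -m inch '[[[0,25,0,0,-1],[0,38,0,0,-1],[0,38,0,0,-1],[0,38,0,0,-1],[0,38,0,0,-1],[0,25,0,0,-1]]]'; python3 go.py 436.5 -308.5 -3.06; python3 st.py|tail -1
python3 - <<'E'
import numpy as np
from h import bot
s=bot.sense();p=s["ee_pos"];w0=s["orientation"][2]; D=(np.array([.4365,-.3085])-p[:2])*1000/13
for i in range(13):
    w=w0-.123*(i)-.05; print(i,"[%.0f,%.0f,0,0.123,-1]"%(D@[np.cos(w),np.sin(w)],D@[np.sin(w),-np.cos(w)]))
E
```

```text
time_s: 26.92
ee_pos: [0.8229, 0.0248, 0.2497]
orientation: [-3.093, 0.004, -1.458]
wrist_force: [0.0, 0.0, -4.6]
width: 0.0122
tilt(tool z xy) [0.0474 0.0092]
time_s: 27.42
ee_pos: [0.6514, 0.0064, 0.2251]
orientation: [-3.098, 0.005, -1.456]
wrist_force: [-1.0, -0.1, -3.5]
width: 0.0121
now dx 288.3 dy 249.4 turn 1.6037 z 225.1 F [-1.  -0.1 -3.5] T [-0.01  0.21  0.02] w 0.0121 t 27.4
afterturn dx 239.8 dy -296.3 turn 1.6037 z 225.1 F [-1.  -0.1 -3.5] T [-0.01  0.21  0.02] w 0.0121 t 27.4
tilt(tool z xy) [0.0423 0.0094]
0 [23,18,0,0.123,-1]
1 [25,15,0,0.123,-1]
2 [27,12,0,0.123,-1]
3 [28,9,0,0.123,-1]
4 [29,5,0,0.123,-1]
5 [29,1,0,0.123,-1]
6 [29,-2,0,0.123,-1]
7 [29,-6,0,0.123,-1]
8 [28,-9,0,0.123,-1]
9 [26,-13,0,0.123,-1]
10 [25,-16,0,0.123,-1]
11 [23,-19,0,0.123,-1]
12 [20,-21,0,0.123,-1]
```

```bash
python3 -m inch '[[[23,18,-1,0.123,-1],[25,15,-1,0.123,-1],[27,12,-1,0.123,-1],[28,9,-1,0.123,-1],[29,5,-1,0.123,-1],[29,1,-1,0.123,-1],[29,-2,-1,0.123,-1],[29,-6,-1,0.123,-1],[28,-9,-1,0.123,-1],[26,-13,-1,0.123,-1],[25,-16,-1,0.123,-1],[23,-19,-1,0.123,-1],[20,-21,-1,0.123,-1],[0,0,0,0,-1]]]'; python3 go.py 436.5 -308.5 -3.06; python3 st.py|tail -1
```

```text
time_s: 28.58
ee_pos: [0.4314, -0.3277, 0.2275]
orientation: [3.141, 0.048, -3.091]
wrist_force: [0.9, 0.4, -4.7]
width: 0.0124
now dx -6.1 dy 18.9 turn -0.0307 z 227.5 F [ 0.9  0.4 -4.7] T [ 0.05 -0.05 -0.01] w 0.0124 t 28.6
afterturn dx -6.7 dy 18.7 turn -0.0307 z 227.5 F [ 0.9  0.4 -4.7] T [ 0.05 -0.05 -0.01] w 0.0124 t 28.6
tilt(tool z xy) [0.0483 0.0028]
```

```bash
python3 -m inch '[[[-1,8,10,-0.03,-1],[-1,8,25,0,-1],[-1,4,30,0,-1],[0,0,20,0,-1],[0,0,8,0,-1],[0,0,0,0,-1]]]'; python3 go.py 436.5 -308.5 -3.06; python3 st.py|tail -1; python3 wl.py w6
```

```text
time_s: 29.08
ee_pos: [0.4393, -0.3116, 0.1355]
orientation: [-3.131, 0.059, -3.063]
wrist_force: [-0.1, 1.1, -4.0]
width: 0.0124
now dx 2.6 dy 3.3 turn -0.0033 z 135.5 F [-0.1  1.1 -4. ] T [0.01 0.17 0.03] w 0.0124 t 29.1
afterturn dx 2.6 dy 3.3 turn -0.0033 z 135.5 F [-0.1  1.1 -4. ] T [0.01 0.17 0.03] w 0.0124 t 29.1
tilt(tool z xy) [ 0.0594 -0.0057]
```

View pics/w6.png

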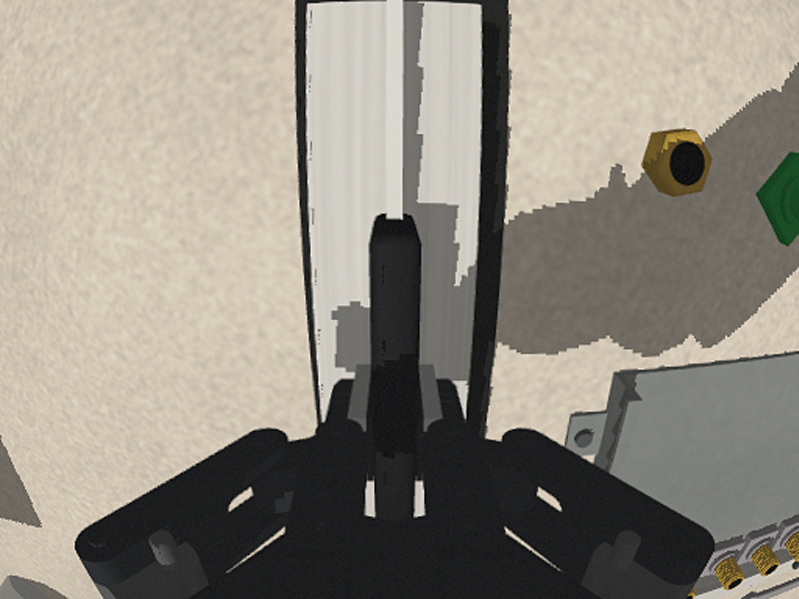

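```bash
cat > m6.py <<'E'
from h import *
import pickle
c,d,p,s=pickle.load(open("pics/w6.pkl","rb"))
f=lambda q,z: atz("wrist",q[0]/1.56,q[1]/1.56,z,c)*1000
for q in [(330,60),(330,250),(450,60),(470,150)]: print("depth",(dep("wrist",q[0]/1.56,q[1]/1.56,d,c)*1000).round(1))
print("base left",f((306,5),.035).round(1),f((317,330),.041).round(1)); print("base right",f((481,5),.035).round(1),f((472,330),.041).round(1))
print("end", f((395,3),.033).round(1))
E
python3 m6.py
```

```text
depth [ 335.9 -342.2   40.6]
depth [ 402.6 -338.1   43.8]
depth [ 332.9 -301.7   40.1]
depth [ 363.7 -292.2   41.1]
base left [ 314.4 -353.3   35. ] [ 435.6 -342.6   41. ]
base right [ 309.9 -291.9   35. ] [ 430.7 -283.1   41. ]
end [ 312.  -322.1   33. ]
```

```bash
python3 -m inch '[[[3,2,6,0,-1],[2,2,8,0,-1],[0,0,5,0,-1],[0,0,0,0,-1]]]'; python3 go.py 436.5 -308.5 -3.06|tail -1; python3 st.py|tail -1;python3 -m inch '[[[0,0,2,0,-1],[0,0,2,0,-1]]]'; python3 go.py 436.5 -308.5 -3.06|tail -1; python3 st.py|tail -1
```

```text
time_s: 29.47
ee_pos: [0.4377, -0.3097, 0.1196]
orientation: [-3.125, 0.066, -3.062]
wrist_force: [-0.6, -1.0, -4.2]
width: 0.0127
afterturn dx 1.1 dy 1.3 turn -0.0022 z 119.6 F [-0.6 -1.  -4.2] T [0.03 0.13 0.  ] w 0.0127 t 29.5
tilt(tool z xy) [ 0.0667 -0.0109]
time_s: 29.63
ee_pos: [0.4385, -0.3102, 0.1165]
orientation: [-3.124, 0.067, -3.062]
wrist_force: [0.2, 0.1, -3.5]
width: 0.0124
afterturn dx 1.9 dy 1.9 turn -0.0022 z 116.5 F [ 0.2  0.1 -3.5] T [0.02 0.11 0.05] w 0.0124 t 29.6
tilt(tool z xy) [ 0.0686 -0.0123]
```

```bash
python3 -m inch '[[[1,1,2.5,0,-1],[1,1,2.5,0,-1]]]'; python3 go.py 436.5 -308.5 -3.06|tail -1; python3 -m inch '[[[0.5,0.5,2,0,-1]]]'; python3 go.py 436.5 -308.5 -3.06|tail -1;  python3 st.py|tail -1
```

```text
time_s: 29.8
ee_pos: [0.4375, -0.309, 0.1118]
orientation: [-3.122, 0.069, -3.062]
wrist_force: [-1.1, -0.6, -3.7]
width: 0.0124
afterturn dx 0.9 dy 0.6 turn -0.0022 z 111.8 F [-1.1 -0.6 -3.7] T [-0.03  0.18  0.  ] w 0.0124 t 29.8
time_s: 29.88
ee_pos: [0.437, -0.3086, 0.1096]
orientation: [-3.122, 0.069, -3.062]
wrist_force: [-0.1, -0.3, -3.9]
width: 0.0123
afterturn dx 0.5 dy 0.1 turn -0.0023 z 109.6 F [-0.1 -0.3 -3.9] T [0.03 0.13 0.01] w 0.0123 t 29.9
tilt(tool z xy) [ 0.0707 -0.0139]
```

Close now. I ease the grip to 20 N so it can pivot flat in the pads, and go down in small steps.

```bash
python3 -m inch '[[[0.2,0.2,1.5,0,-1]]]' 20; python3 go.py 436.5 -308.5 -3.06|tail -1; python3 -m inch '[[[0.2,0.2,1.5,0,-1]]]'; python3 go.py 436.5 -308.5 -3.06|tail -1; python3 -m inch '[[[0.2,0.2,1.5,0,-1]]]'; python3 go.py 436.5 -308.5 -3.06|tail -1;  python3 st.py|tail -1
```

```text
time_s: 29.97
ee_pos: [0.4371, -0.3085, 0.1081]
orientation: [-3.122, 0.07, -3.062]
wrist_force: [0.8, 0.0, -0.9]
width: 0.0122
afterturn dx 0.6 dy 0.0 turn -0.0022 z 108.1 F [ 0.8  0.  -0.9] T [ 0.09  0.38 -0.04] w 0.0122 t 30.0
time_s: 30.05
ee_pos: [0.4374, -0.3085, 0.1071]
orientation: [-3.121, 0.071, -3.062]
wrist_force: [1.8, -0.8, -0.1]
width: 0.0125
afterturn dx 0.9 dy 0.1 turn -0.0021 z 107.1 F [ 1.8 -0.8 -0.1] T [-0.06  0.32 -0.01] w 0.0125 t 30.1
time_s: 30.13
ee_pos: [0.4377, -0.3086, 0.1061]
orientation: [-3.12, 0.072, -3.062]
wrist_force: [0.1, 0.4, 1.7]
width: 0.0126
afterturn dx 1.2 dy 0.2 turn -0.0021 z 106.1 F [0.1 0.4 1.7] T [ 0.31  0.67 -0.09] w 0.0126 t 30.1
tilt(tool z xy) [ 0.0731 -0.0157]
```

```bash
python3 -m inch '[[[0.5,0.2,1.5,0,-1],[0.3,0,1.5,0,-1]]]'; python3 go.py 436.5 -308.5 -3.06|tail -1; python3 -m inch '[[[0.3,0,1.5,0,-1]]]'; python3 go.py 436.5 -308.5 -3.06|tail -1;  python3 st.py|tail -1; python3 hz.py
```

```text
time_s: 30.3
ee_pos: [0.4381, -0.3088, 0.1043]
orientation: [-3.119, 0.074, -3.062]
wrist_force: [0.7, 2.3, 3.9]
width: 0.0119
afterturn dx 1.6 dy 0.5 turn -0.0021 z 104.3 F [0.7 2.3 3.9] T [ 0.49  0.77 -0.13] w 0.0119 t 30.3
time_s: 30.38
ee_pos: [0.4385, -0.309, 0.1032]
orientation: [-3.118, 0.076, -3.062]
wrist_force: [1.5, 0.3, 4.6]
width: 0.0121
afterturn dx 1.9 dy 0.6 turn -0.0020 z 103.2 F [1.5 0.3 4.6] T [ 0.44  0.49 -0.1 ] w 0.0121 t 30.4
tilt(tool z xy) [ 0.0772 -0.0171]
lead [ 377.7 -332.5   14.2] slope [0.007 0.439] med 12.8
trail [ 375.4 -298.1   12.1] slope [ 0.005 -0.023] med 12.1
floor [ 395.6 -359.2    2.3] slope [-0.014  0.208] med 1.8
tcp [ 438.5 -309.   103.2]
```

```bash
python3 -m inch '[[[0,0,-0.5,0,-1],[0,0,0,0,-0.6],[0,0,0,0,-0.6],[0,0,0,0,-0.2],[0,0,0,0,0.2],[0,0,0,0,0.4]]]'; python3 st.py|tail -6; python3 -m inch '[[[-1,0,-15,0,0.4],[-2,0,-30,0,0.4],[-2,0,-30,0,0.4],[-2,0,-35,0,0.4],[0,0,-35,0,0.4],[0,0,-30,0,0.4],[0,0,0,0,0.4]]]'; python3 - <<'E'
from h import *
p,d=bot.capture("scene"); cv2.imwrite("pics/s9.png",cv2.resize(p[115:260,120:330,::-1],None,fx=3.8,fy=3.8,interpolation=cv2.INTER_CUBIC))
E
python3 wl.py w7
```

```text
time_s: 30.93
ee_pos: [0.438, -0.3095, 0.1031]
orientation: [-3.117, 0.075, -3.062]
wrist_force: [-0.3, -0.3, -0.3]
width: 0.0529
ee_pos [ 0.438  -0.3095  0.1031]
orientation [-3.1173  0.0752 -3.0618]
wrist_force [-0.3334 -0.2687 -0.2973]
wrist_torque [0.0092 0.0985 0.0681]
width 0.0529
tilt(tool z xy) [ 0.0768 -0.0183]
time_s: 31.52
ee_pos: [0.4293, -0.3048, 0.2815]
orientation: [-3.124, 0.067, -3.063]
wrist_force: [2.2, -0.2, 1.5]
width: 0.0598
```

View pics/w7.png

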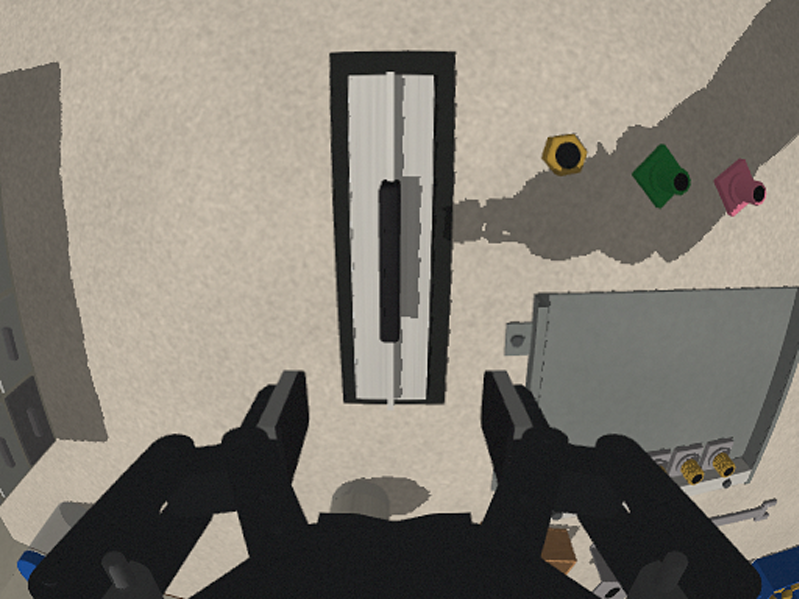

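```bash
cat > m7.py <<'E'
from h import *
import pickle
c,d,p,s=pickle.load(open("pics/w7.pkl","rb"))
f=lambda q,z: atz("wrist",q[0]/1.56,q[1]/1.56,z,c)*1000
for n,z,P in [("mat",.003,[(331,52),(455,51),(443,404),(344,403)]),("base",.011,[(348,74),(434,76),(427,401),(355,400)]),("grip",.053,[(380,181),(401,181),(399,342),(379,341)])]:
    W=np.array([f(q,z) for q in P]); L=W[2]+W[3]-W[0]-W[1]
    print(n,"c",W.mean(0).round(1),"yaw",np.arctan2(L[1],L[0]).round(4),"len",(np.linalg.norm(L)/2).round(1),"ends",(W[0]+W[1])[:2]/2,(W[2]+W[3])[:2]/2)
q=cv2.imread("pics/w7.png")[30:420,310:480]; cv2.imwrite("pics/w7c.png",cv2.resize(q[250:],None,fx=4,fy=4))
E
python3 m7.py
```

```text
mat c [ 436.8 -309.1    3. ] yaw 0.078 len 290.1 ends [ 292.225211   -320.43088049] [ 581.45904558 -297.82527912]
base c [ 442.1 -310.3   11. ] yaw 0.0751 len 262.2 ends [ 311.37853084 -320.14003372] [ 572.82414869 -300.46955969]
grip c [ 438.8 -310.3   53. ] yaw 0.0651 len 111.7 ends [ 383.13592755 -313.91324109] [ 494.56097008 -306.64902291]
```

View pics/w7c.png

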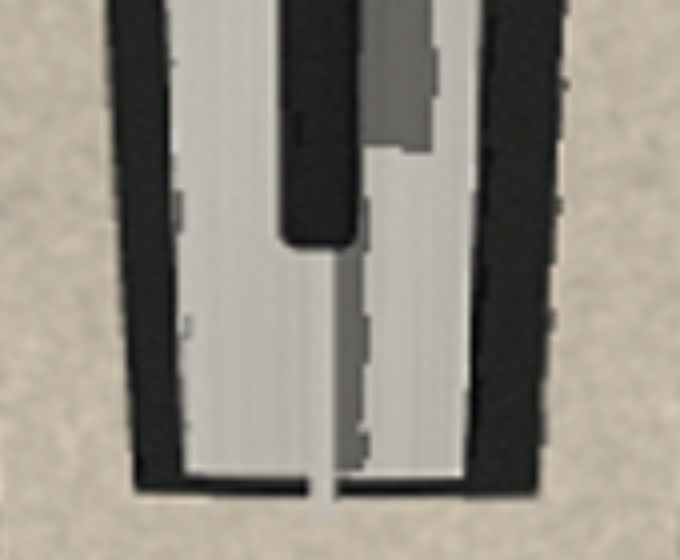

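```bash
python3 - <<'E'
from h import *
for n in("scene","side"):
    c=cam(n);p,d=bot.capture(n);hsv=cv2.cvtColor(p,cv2.COLOR_RGB2HSV)
    m=((hsv[...,0]>12)&(hsv[...,0]<32)&(hsv[...,1]>120)).astype(np.uint8)
    k,lab,st,ce=cv2.connectedComponentsWithStats(m)
    for i in range(1,k):
        if st[i,4]<15: continue
        P=atz(n,*ce[i],.026,c)*1000; q=P[:2]-[668.7,-12]
        t=np.array([q@[.9939,.1098],q@[-.1098,.9939]])
        if -230<t[0]<20 and abs(t[1])<150: print(n,st[i,4],"tray xy",t.round(1))
s=bot.sense();print(s["time_s"])
E
```

```text
scene 45 tray xy [-21.1  92.3]
scene 48 tray xy [-21.1  45.7]
scene 52 tray xy [-21.9   1.9]
scene 47 tray xy [-20.2 -94.8]
scene 46 tray xy [-20.7 -51.7]
31.7167
```

```bash
python3 -c "
from bench import bot
print(bot.finish_job())"
```

```text
the job is handed in; nothing more can be done
None
```

I handed the job in at 31.7 s of the 72 s. The five jets were swept up to the stop as one rank and pressed home, and the straightedge is back flat on its mat.

**Push:** The wrist read 11 to 13.4 N, for about 1 s. I trimmed the yaw until the moment about the vertical was close to zero. I read the force only at the end of each move, so I have no reading in between; the highest I saw was 13.4 N, under the 16 N limit.

**Jets:** The picture taken under load shows the jets in view flush on the stop. After backing off, the scene camera puts all five in line within about ±0.8 mm. It places them 1 to 3 mm further from the stop than flush, which I put down to the 2 mm calibration. The side camera's colour check found no jets, so that second view confirmed nothing.

**Straightedge:** It was eased onto the mat and released without a drop. Depth readings show it flat along its length and within 0.01 rad of the mat's direction. It sits about 2 to 5 mm off-centre along the mat and about 1 mm off across it.

**What went wrong on the way:**
- **Tool tilt:** An early turn ran the last joint into its range limit and tilted the tool 0.2 rad. I undid that against the opposite limit.
- **Tilt during the push:** The long push tilted the tool and straightedge to about 0.25 rad in pitch. I took that out at the edge of the arm's reach before setting the straightedge down.
- **Brief release in the tray:** I let the straightedge down and re-gripped it once behind the jets, so that it would sit flat.

The picture limit was reached, so I did not view a last overview of the scene.

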